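# Load bun feet into the router's drilling carrier

### The job

Get the desktop router ready to drill the round wooden bun feet. First lay the carrier board fully home in the pocket frame, flat on its floor, and let go of it; next turn the latch all the way over the board's edge; then put every loose bun foot from the bench into the board, one to a well and lying flat (any wells). Once they are all in, press the start button right down, and leave the board latched with every foot in its well and the things standing around not knocked about.

Things in the scene. Friction and masses are not known exactly. Their poses are not given: they have to be found in the camera images.
- frame: aluminium pocket frame fixed on the router's plywood bed. Origin: centre of its underside (10 mm above the bench), z up, x along its long side. Pocket centred on the origin, 245 mm (x) by 161 mm (y), its floor 6 mm above the origin; the four rails stand 12 to 18 mm above that floor, inner top edges sloped to lead the board in. A turn latch stands outside the +y rail.
- latch (a joint): turn latch on the frame, vertical hinge: 0 = parked clear of the pocket, grows anticlockwise seen from above to the stop at 1.45 rad, where its steel nose reaches 11 mm over the edge of a seated board. Starts between 0 and 0.25 and stays where it is left.
- latch_grip (a point): point on the latch's axis, mid-height of its black bar grip (50 mm long, 14 mm thick, from 19 mm below to 14 mm above this point); turns with the latch: x along the bar towards the nose, z up. The nose, a strip 16 mm wide and 9 mm thick, lies just under the bar and reaches 42 mm from the axis along +x.
- carrier: loose plywood carrier board, 240 mm (x) by 156 mm (y) by 20 mm thick, about 0.55 kg, with six round wells and a dark upright bar handle at its centre (60 mm along x, 14 mm thick along y, from 20 to 60 mm above the underside). Origin: centre of the underside, z up. Alike after half a turn; it may go into the pocket either way.
- start_top (a point): top of the green push button (36 mm across) on the grey control box (75 mm square, 45 mm high) that is fixed to the bench
- start (a joint): travel of the start button, m: 0 = out, 0.006 = fully pressed; springs back; about 5 N
- leg: bystander: stepped square wooden furniture leg end, 50 mm square, 85 mm high, origin under its centre
- tape: bystander: black tape measure standing on edge, 70 by 35 by 60 mm, origin under its centre
- glue: bystander: white glue bottle, 60 mm across, 160 mm high, origin under its centre
- screws: bystander: clear jar, 68 mm across, 85 mm high, origin under its centre
- paint: bystander: steel paint can, 100 mm across, 110 mm high, origin under its centre
- well0 (a point): centre of a well of the carrier at the height of the board's top face; wells are 54 mm across and 7 mm deep, 82 mm apart along the board's x and 86 mm along its y; axes as the board's
- well1 (a point): centre of a well of the carrier at the height of the board's top face; wells are 54 mm across and 7 mm deep, 82 mm apart along the board's x and 86 mm along its y; axes as the board's
- well2 (a point): centre of a well of the carrier at the height of the board's top face; wells are 54 mm across and 7 mm deep, 82 mm apart along the board's x and 86 mm along its y; axes as the board's
- well3 (a point): centre of a well of the carrier at the height of the board's top face; wells are 54 mm across and 7 mm deep, 82 mm apart along the board's x and 86 mm along its y; axes as the board's
- well4 (a point): centre of a well of the carrier at the height of the board's top face; wells are 54 mm across and 7 mm deep, 82 mm apart along the board's x and 86 mm along its y; axes as the board's
- well5 (a point): centre of a well of the carrier at the height of the board's top face; wells are 54 mm across and 7 mm deep, 82 mm apart along the board's x and 86 mm along its y; axes as the board's
- foot0_mid (a point): middle of a loose turned wooden bun foot (may be absent): round, 54 mm across at mid-height, 32 mm high, bulging rim, flat faces 28 mm across at both ends, same either way up; z along its axis. On the bench its middle is 16 mm high; in a well 9 mm above the board's top face.
- foot1_mid (a point): middle of a loose turned wooden bun foot (may be absent): round, 54 mm across at mid-height, 32 mm high, bulging rim, flat faces 28 mm across at both ends, same either way up; z along its axis. On the bench its middle is 16 mm high; in a well 9 mm above the board's top face.
- foot2_mid (a point): middle of a loose turned wooden bun foot (may be absent): round, 54 mm across at mid-height, 32 mm high, bulging rim, flat faces 28 mm across at both ends, same either way up; z along its axis. On the bench its middle is 16 mm high; in a well 9 mm above the board's top face.
- foot3_mid (a point): middle of a loose turned wooden bun foot (may be absent): round, 54 mm across at mid-height, 32 mm high, bulging rim, flat faces 28 mm across at both ends, same either way up; z along its axis. On the bench its middle is 16 mm high; in a well 9 mm above the board's top face.
- foot4_mid (a point): middle of a loose turned wooden bun foot (may be absent): round, 54 mm across at mid-height, 32 mm high, bulging rim, flat faces 28 mm across at both ends, same either way up; z along its axis. On the bench its middle is 16 mm high; in a well 9 mm above the board's top face.
- foot5_mid (a point): middle of a loose turned wooden bun foot (may be absent): round, 54 mm across at mid-height, 32 mm high, bulging rim, flat faces 28 mm across at both ends, same either way up; z along its axis. On the bench its middle is 16 mm high; in a well 9 mm above the board's top face.
Mind the look-alikes: they are no part of the job. Leave any pink look-alike of the part that bears foot4_mid alone.

How it is judged (in metres and radians):
On the way, in this order (a step that is already met when the one before it is completed fails the run):
1. the carrier board lies flat and home in the pocket, let go (z of carrier in the frame of frame below 0.009 m and horizontal distance between carrier and frame below 0.006 m and angle between the z axis of carrier and the z axis of frame, either way round below 0.02 rad and angle between the x axis of carrier and the x axis of frame, either way round below 0.04 rad and contact force between the fingers and carrier below 0.5 N), for 0.3 s.
2. the latch is turned over the seated board's edge (z of carrier in the frame of frame below 0.009 m and horizontal distance between carrier and frame below 0.006 m and angle between the z axis of carrier and the z axis of frame, either way round below 0.02 rad and angle between the x axis of carrier and the x axis of frame, either way round below 0.04 rad and value of joint latch above 1.2 rad), for 0.2 s.
3. every bun foot lies flat in a well of its own ((horizontal distance between foot0_mid and well0 below 0.006 m or horizontal distance between foot0_mid and well1 below 0.006 m or horizontal distance between foot0_mid and well2 below 0.006 m or horizontal distance between foot0_mid and well3 below 0.006 m or horizontal distance between foot0_mid and well4 below 0.006 m or horizontal distance between foot0_mid and well5 below 0.006 m) and z of each of foot0_mid, foot1_mid, foot2_mid, foot3_mid, foot4_mid, foot5_mid in the frame of carrier below 0.033 m and angle between the z axis of each of foot0_mid, foot1_mid, foot2_mid, foot3_mid, foot4_mid, foot5_mid and the z axis of carrier, either way round below 0.12 rad and (horizontal distance between foot1_mid and well0 below 0.006 m or horizontal distance between foot1_mid and well1 below 0.006 m or horizontal distance between foot1_mid and well2 below 0.006 m or horizontal distance between foot1_mid and well3 below 0.006 m or horizontal distance between foot1_mid and well4 below 0.006 m or horizontal distance between foot1_mid and well5 below 0.006 m) and (horizontal distance between foot2_mid and well0 below 0.006 m or horizontal distance between foot2_mid and well1 below 0.006 m or horizontal distance between foot2_mid and well2 below 0.006 m or horizontal distance between foot2_mid and well3 below 0.006 m or horizontal distance between foot2_mid and well4 below 0.006 m or horizontal distance between foot2_mid and well5 below 0.006 m) and (horizontal distance between foot3_mid and well0 below 0.006 m or horizontal distance between foot3_mid and well1 below 0.006 m or horizontal distance between foot3_mid and well2 below 0.006 m or horizontal distance between foot3_mid and well3 below 0.006 m or horizontal distance between foot3_mid and well4 below 0.006 m or horizontal distance between foot3_mid and well5 below 0.006 m) and (horizontal distance between foot4_mid and well0 below 0.006 m or horizontal distance between foot4_mid and well1 below 0.006 m or horizontal distance between foot4_mid and well2 below 0.006 m or horizontal distance between foot4_mid and well3 below 0.006 m or horizontal distance between foot4_mid and well4 below 0.006 m or horizontal distance between foot4_mid and well5 below 0.006 m) and (horizontal distance between foot5_mid and well0 below 0.006 m or horizontal distance between foot5_mid and well1 below 0.006 m or horizontal distance between foot5_mid and well2 below 0.006 m or horizontal distance between foot5_mid and well3 below 0.006 m or horizontal distance between foot5_mid and well4 below 0.006 m or horizontal distance between foot5_mid and well5 below 0.006 m)), for 0.3 s.
4. the start button is pressed down while every bun foot is in its well and the board latched (all of step 2 and all of step 3 and value of joint start above 0.0045 m), for 0.05 s.
At the end, for the whole second after the job is handed in: Board in the pocket: within 3 mm of the floor, 6 mm of centre, level to 0.02 rad, square to 0.04. Latch beyond 1.2 rad. Every foot present flat in a well of its own: middle within 6 mm of the well centre, under 13 mm above the board, axis within 0.12 rad. Board at rest (all of step 2 and all of step 3 and linear speed of carrier below 0.02 m/s); the robot touches nothing.
It fails at once if a bystander is moved more than 40 mm (distance of any of leg, tape, glue, screws, paint from where it was at the start of the episode above 0.04 m).
Of foot0, foot1, foot2, foot3, foot4, foot5 only 4 to 6 are there at a start; the rules pass over those that are not, and their reading is None.
At some moment in a run one of foot0, foot1, foot2, foot3, foot4, foot5 may be knocked a few centimetres aside while the robot is not near it.
Once in a run the grip may slacken for a moment while it holds something.
It also fails if it takes over 210 s, if anything falls off the work surface, if the arm or the gripper's body presses on something with over 40 N, if the wrist force passes 120 N, or if a joint passes its speed limit or range.

### The arm

A 6-joint arm with a two-finger parallel gripper is mounted at the origin on the work surface. World frame = base frame: x ahead of the robot, y to its left, z up, the work surface at z = 0. Lengths are in mm, angles in rad, forces in N, time in s.
With the tool pointing down it reaches from about 350 to 1000 mm from the base axis. Payload 7.1 kg.
Tool frame: the origin (TCP) lies at the centre of the arm's flange, where the gripper is bolted on; the fingertips stand 173 mm ahead of it and the grasp point (between the pads) lies 155 mm ahead of it (nose_length is the distance from the TCP to the fingertips, in mm); z points along the fingers, y is the line along which they close (so a half turn about z gives the same grasp; the last joint's range is limited). The gripper opens to 85 mm and grips with 20 to 120 N. Pads are 22 mm wide; open, the fingers measure 114 mm over their backs; the gripper's body (76 mm by 85 mm) begins 54 mm behind the grasp point. The pads swing forward as they close: fully open they stand 13 mm farther back than shut.
Start: joints at [-1.286, 0.423, 1.63, -0, 1.089, -0.019], TCP at [186.986, -596.358, 404.719] pointing down, gripper open.
Joint ranges: [-3, 3], [-0.9, 2.11], [0.09, 2.58], [-1.31, 4.45], [0.11, 2.69], [-2.54, 2.54]. Speed limits (rad/s): [2.39, 2.39, 3.01, 3.14, 3.14, 3.14].

### API

Orientations are given as a 3x3 rotation matrix whose columns are the frame's x, y, z axes.
In Python, from cell import state, capture, close_job, nose_length gives the robot as it stands. The module is installed in compiled form; this text tells all that it offers.
- The arm moves only by the shell command python3 -m creep 'ROWS' [FORCE]. ROWS is JSON, a list of rows, each a list of 7 numbers: the turn, a rotation vector about the tool's x, y, z in rad, then the shift along the tool's x, y, z in mm, then the finger opening in mm, from 0 to 85.4. A call has 1 to 20 rows; each row shifts and turns the commanded pose from where the row before left it, along the tool's axes as they then stand; what a row does not reach is not made up. A row lasts 1/12 s, in which the tool goes at most 41.7 mm and 7.16 degrees, less where a joint would pass 70% of its speed; a pose out of reach is approached as far as the arm can. A call is refused whole if a number of a shift passes 41.7 or a number of a turn 0.125, either way. A call with a gripper value outside its range is refused whole. The fingers move at their own pace and stop on an object; FORCE is the grip in N (left out, the last holds). Time passes only in rows, so rows that do not move let the fingers close. It gives the time, the measured TCP pose, the force, the opening and the grip force at its end, in the units of the state.
- state(): the state, without advancing time (a new reading comes with each control period).
- capture(name): name is "scene" or "top" or "wrist"; returns a dict with "frame" (420x560x3 uint8, red, green, blue), "fx", "fy", "cx", "cy" (pixels), "xyz" and "orientation" of the camera in the world. Camera axes: x right, y down, z forward; pixel columns grow to the right and rows downward; lengths in mm; the calibration is good to about 2 mm. A picture is of the moment at which its call begins. There is no depth.
- close_job(): hands the job in; it is judged then, once.
The state is a dict: "t": time; "joints": joint angles; "qvel": joint speeds; "joint_efforts": joint torques, N m; "eef_pos": TCP position; "ee_rot": TCP orientation; "wrist_force": force on the tool from outside, world axes, zero at the start; "torque": the same for the moment, N m; "width": finger opening in mm; "grasp_force": force on a finger pad.
Only numpy, scipy, OpenCV 4.12 (cv2) and the standard library are available. Lean on these libraries where they do the work, as an engineer would, in place of code of your own. Each camera call takes 0.05 s, during which the arm holds its last target. There are 200 camera calls.

## Working session

There is one attempt and no reset: what is moved stays moved. The work goes in short steps, Python scripts to look and compute and a shell command to move; the robot and the scene stay as the last step left them, time stands still between calls to the robot, and variables do not carry over. Pictures are saved under pics/ and viewed, at most 14 in all, crops included, and the job is handed in when it is done.

```bash
mkdir -p pics; python3 - <<'E'
from cell import state,capture
import cv2,numpy as np
np.set_printoptions(precision=4,suppress=True)
s=state();print(s)
for n in("scene","top"):
    c=capture(n);cv2.imwrite(f"pics/{n}0.png",c["frame"][...,::-1]);print(n,{k:v for k,v in c.items() if k!="frame"})
E
```

```text
{'t': 0.0, 'joints': array([-1.286 ,  0.4239,  1.6307,  0.    ,  1.0886, -0.0189]), 'qvel': array([ 0.0013, -0.0017,  0.0013, -0.0013,  0.0009, -0.0013]), 'joint_efforts': array([  0.0028, -55.7383, -28.1745,   0.0001,   0.0073,   0.    ]), 'eef_pos': array([ 186.9114, -596.088 ,  403.8983]), 'ee_rot': array([[ 0.9542,  0.2991, -0.0004],
       [ 0.2991, -0.9542,  0.0016],
       [ 0.0001, -0.0016, -1.    ]]), 'wrist_force': array([ 0.0122, -0.4468,  0.8247]), 'torque': array([0.0143, 0.0117, 0.0374]), 'grasp_force': 0.0, 'width': 85.43913139302454}
scene {'fx': 542.6083160394154, 'fy': 542.6083160394154, 'cx': 277.2820756504676, 'cy': 205.54911207073616, 'xyz': array([1340.4446,  321.1714, 1477.1048]), 'orientation': array([[-0.3718,  0.7899, -0.4877],
       [ 0.9283,  0.3173, -0.1937],
       [ 0.0017, -0.5248, -0.8512]])}
top {'fx': 457.4561018151046, 'fy': 457.4561018151046, 'cx': 279.8671486454129, 'cy': 208.4877054378593, 'xyz': array([ 377.679 ,   11.7073, 1283.5343]), 'orientation': array([[-0.0137, -0.9899,  0.141 ],
       [-0.9998,  0.0152,  0.0097],
       [-0.0118, -0.1409, -0.99  ]])}
```

View pics/scene0.png

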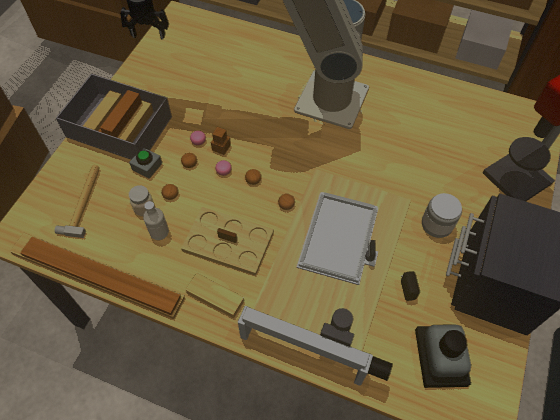

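View pics/top0.png

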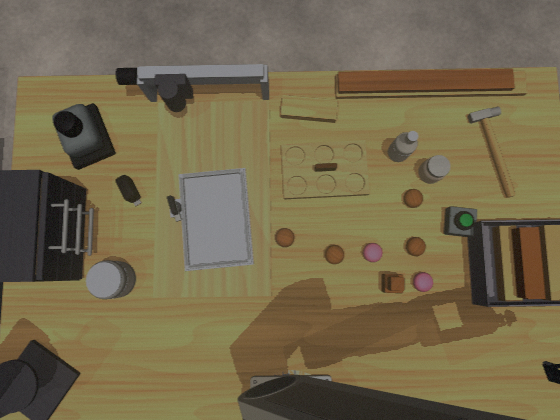

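The top view shows:
- Brown feet at (285,237), (334,254), (416,246) and (413,198). 
- Look-alikes: pink buns at (373,252) and (423,282), and the stepped brown leg at (395,284). 
- The carrier is at (326,170) and its handle at (326,167), with its long side along world y. The pale block at (308,108) isn't the carrier. 
- The frame is at (216,219), the latch at (173,207) and the green button at (466,220).

I choose the four brown buns and the board with six wells.

```bash
cat > h.py <<'E'
import numpy as np,cv2
from cell import state,capture
np.set_printoptions(precision=1,suppress=True)
def ray(c,u,v,z):
    d=c["orientation"]@np.array([(u-c["cx"])/c["fx"],(v-c["cy"])/c["fy"],1.]);o=c["xyz"]
    return o+d*(z-o[2])/d[2]
def proj(c,P):
    p=(np.atleast_2d(P)-c["xyz"])@c["orientation"]
    return np.c_[c["fx"]*p[:,0]/p[:,2]+c["cx"],c["fy"]*p[:,1]/p[:,2]+c["cy"]]
def blobs(c,lo,hi,amin):
    m=cv2.inRange(cv2.cvtColor(c["frame"],cv2.COLOR_RGB2HSV),np.array(lo),np.array(hi))
    n,_,st,ce=cv2.connectedComponentsWithStats(m);return [(ce[i],st[i,4],st[i]) for i in range(1,n) if st[i,4]>amin]
def save(c,name,box=None,k=1):
    f=c["frame"]
    if box: f=f[box[1]:box[3],box[0]:box[2]]
    cv2.imwrite("pics/"+name,cv2.resize(f,None,fx=k,fy=k,interpolation=cv2.INTER_CUBIC)[...,::-1])
def tool(d):  # world vector -> tool axes
    return state()["ee_rot"].T@np.asarray(d,float)
E
python3 - <<'E'
from h import *
t=capture("top");s=capture("scene")
save(t,"crop1.png",(150,90,490,310),2.3)
for p in[(285,237),(334,254),(416,246),(413,198)]: print("foot",ray(t,*p,16), "hsv",cv2.cvtColor(t["frame"],cv2.COLOR_RGB2HSV)[p[1],p[0]])
for p in[(287,201),(253,177),(189,160),(170,191)]: print("foot s",ray(s,*p,16), cv2.cvtColor(s["frame"],cv2.COLOR_RGB2HSV)[p[1],p[0]])
for p in[(373,252),(423,282)]:print("pink",ray(t,*p,16))
print("handle",ray(t,326,167,60),ray(s,228,233,60),"frame",ray(t,216,219,25),"latch",ray(t,173,207,50),"btn",ray(t,466,220,50),ray(s,145,156,50))
E
```

```text
foot [478.1  11.   16. ] hsv [ 15 149 127]
foot [ 429.2 -123.3   16. ] hsv [ 13 152 124]
foot [ 448.  -349.7   16. ] hsv [ 13 160 121]
foot [ 582.1 -348.8   16. ] hsv [ 13 149 115]
foot s [475.9  11.   16. ] [ 15 180 119]
foot s [ 431.  -125.8   16. ] [ 14 181 124]
foot s [ 447.3 -350.9   16. ] [ 15 182 122]
foot s [ 580.8 -351.9   16. ] [ 15 179 117]
pink [ 433.2 -230.7   16. ]
pink [ 349.8 -363.3   16. ]
handle [ 664.6 -104.    60. ] [ 672.2 -101.7   60. ] frame [530.2 201.7  25. ] latch [562.  315.8  50. ] btn [ 514.2 -478.5   50. ] [ 507.3 -476.1   50. ]
```

View pics/crop1.png

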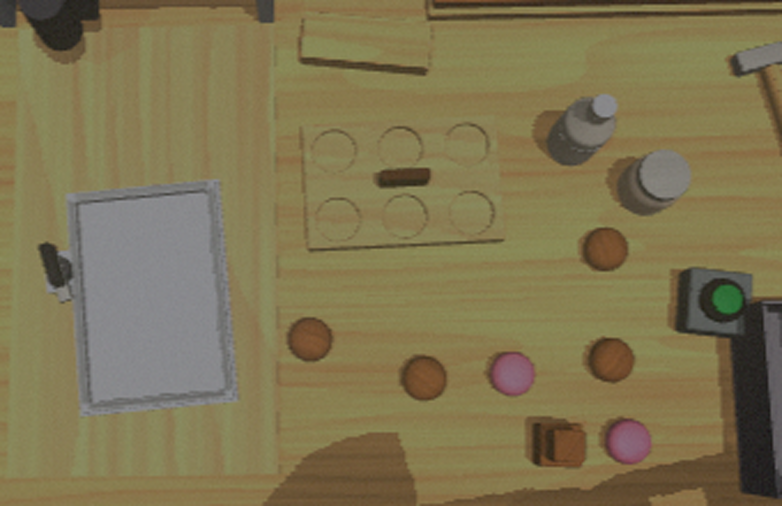

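The crop confirms four brown feet, two pink look-alikes to leave alone, the board, and the latch with its nose parked towards −x. Now moving above the board.

```bash
python3 -m creep '[[0,0,0,30,-16,0,85],[0,0,0,30,-16,0,85],[0,0,0,30,-16,0,85],[0,0,0,30,-16,0,85],[0,0,0,30,-16,0,85],[0,0,0,30,-16,0,85],[0,0,0,30,-16,0,85],[0,0,0,30,-16,0,85],[0,0,0,30,-16,0,85],[0,0,0,30,-16,0,85],[0,0,0,30,-16,0,85],[0,0,0,30,-16,0,85],[0,0,0,30,-16,0,85],[0,0,0,30,-16,0,85],[0,0,0,30,-16,0,85],[0,0,0,30,-16,0,85],[0,0,0,30,-16,0,85],[0,0,0,30,-16,0,85],[0,0,0,30,-16,0,85],[0,0,0,30,-16,0,85]]'
python3 -m creep '[[0,0,-0.119,0,0,0,85],[0,0,-0.119,0,0,0,85],[0,0,-0.119,0,0,0,85],[0,0,-0.119,0,0,0,85],[0,0,-0.119,0,0,0,85],[0,0,-0.119,0,0,0,85],[0,0,-0.119,0,0,0,85],[0,0,-0.119,0,0,0,85],[0,0,-0.119,0,0,0,85],[0,0,-0.119,0,0,0,85],[0,0,-0.119,0,0,0,85],[0,0,0,0,0,0,85],[0,0,0,0,0,0,85]]'
python3 - <<'E'
from h import *
s=state();print(s["eef_pos"],s["ee_rot"]*100,s["joints"]*10)
c=capture("wrist");save(c,"w1.png");print({k:v for k,v in c.items() if k!="frame"})
print(proj(c,[667,-103,60]))
E
```

```text
t: 1.87
eef_pos: [664.7, -110.1, 404.5]
ee_rot: [[0.954, 0.299, -0.0], [0.299, -0.954, 0.0], [-0.0, -0.0, -1.0]]
wrist_force: [-0.1, -1.0, -0.5]
width: 84.9
grasp_force: 0.0
t: 2.95
eef_pos: [663.7, -111.5, 404.5]
ee_rot: [[-0.038, 0.999, -0.0], [0.999, 0.038, 0.0], [0.0, -0.0, -1.0]]
wrist_force: [-0.7, 1.3, 0.1]
width: 85.1
grasp_force: 0.0
[ 663.7 -111.5  404.5] [[  -3.8   99.9   -0. ]
 [  99.9    3.8    0. ]
 [   0.    -0.  -100. ]] [-1.8  4.9 15.2  0.  11.3 -2.2]
{'fx': 330.78777421236435, 'fy': 330.78777421236435, 'cx': 279.9030959812058, 'cy': 211.05255557990785, 'xyz': array([661.1, -47.5, 373.1]), 'orientation': array([[ 1. ,  0. ,  0. ],
       [ 0. , -1. , -0.3],
       [-0. ,  0.3, -1. ]])}
[[284.1 183. ]]
```

View pics/w1.png

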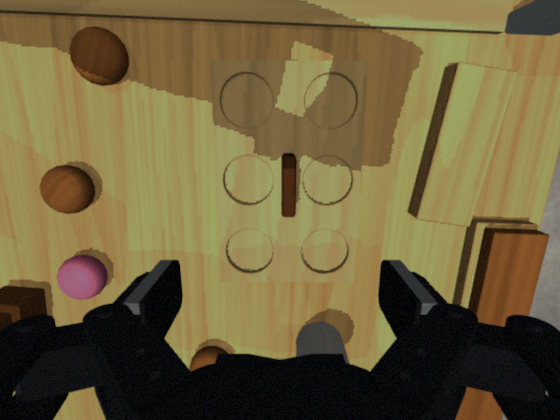

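The wrist view shows the board's wells at about (246,100), (331,100), (248,180), (327,180), (250,250) and (325,250). The handle is at (289,185).

```bash
cat >> h.py <<'E'
def rigid(A,B):  # 2D A->B : angle, t
    a=A-A.mean(0);b=B-B.mean(0);th=np.arctan2((a[:,0]*b[:,1]-a[:,1]*b[:,0]).sum(),(a*b).sum())
    R=np.array([[np.cos(th),-np.sin(th)],[np.sin(th),np.cos(th)]]);t=B.mean(0)-R@A.mean(0);return th,t,(A@R.T+t)-B
E
python3 - <<'E'
from h import *
c=capture("wrist")
g=cv2.cvtColor(c["frame"],cv2.COLOR_RGB2GRAY)
px=[(246,100),(331,100),(248,180),(327,180),(250,250),(325,250)]
W=np.array([ray(c,*p,20)[:2] for p in px]);print(W)
# model: board x ~ world y
L=np.array([(x,y) for x in(82,0,-82) for y in(43,-43)],float)
th,t,r=rigid(L,W);print("board",th,t,r)
t2=capture("top")
for u in[(295,155),(324,153),(353,152),(297,185),(326,183.5),(355,182)]:print(ray(t2,*u,20))
m=cv2.inRange(cv2.cvtColor(c["frame"],cv2.COLOR_RGB2HSV),(0,60,0),(30,255,75))[140:230,270:310]
print(cv2.minAreaRect(np.argwhere(m)[:,::-1].astype(np.float32)))
print("h ends",ray(c,289,154,60),ray(c,289,210,60))
E
```

```text
[[ 625.7  -26.5]
 [ 711.8  -23.2]
 [ 628.8 -108.3]
 [ 713.9 -105.1]
 [ 632.2 -188.9]
 [ 717.7 -185.6]]
board 1.608966910921333 [ 671.7 -106.3] [[-0.1  0.5]
 [-0.3  0.5]
 [-0.1  0.4]
 [ 0.7  0.4]
 [-0.4 -1. ]
 [ 0.1 -1. ]]
[710.2 -20.9  20. ]
[ 714.6 -103.2   20. ]
[ 716.2 -185.4   20. ]
[623.6 -24.9  20. ]
[ 626.5 -106.4   20. ]
[ 629.5 -187.9   20. ]
((18.5, 44.0), (62.0, 13.0), 90.0)
h ends [670.5 -75.4  60. ] [ 673.  -129.6   60. ]
```

```bash
python3 -m creep '[[0,0,0,5.5,8,0,85],[0,0,0,0,0,17,85],[0,0,0,0,0,17,85],[0,0,0,0,0,17,85],[0,0,0,0,0,17,85],[0,0,0,0,0,17,85],[0,0,0,0,0,17,85],[0,0,0,0,0,17,85],[0,0,0,0,0,17,85],[0,0,0,0,0,17,60],[0,0,0,0,0,17,50],[0,0,0,0,0,17,40],[0,0,0,0,0,17,35],[0,0,0,0,0,0,35],[0,0,0,0,0,0,35]]' 90
python3 -m creep '[[0,0,0,0,0,0,0],[0,0,0,0,0,0,0],[0,0,0,0,0,0,0],[0,0,0,0,0,0,0],[0,0,0,0,0,0,0],[0,0,0,0,0,0,0],[0,0,0,0,0,0,0],[0,0,0,0,0,0,0]]' 90
```

```text
t: 4.35
eef_pos: [671.6, -105.3, 199.8]
ee_rot: [[-0.041, 0.999, -0.002], [0.999, 0.041, 0.0], [0.001, -0.002, -1.0]]
wrist_force: [0.1, 0.0, 0.8]
width: 34.8
grasp_force: 0.0
t: 5.02
eef_pos: [672.3, -105.7, 202.2]
ee_rot: [[-0.042, 0.999, 0.003], [0.999, 0.042, -0.0], [-0.0, 0.003, -1.0]]
wrist_force: [0.9, 1.0, 6.5]
width: 12.3
grasp_force: 89.2
```

```bash
python3 -m creep '[[0,0,0,0,0,-10,0],[0,0,0,0,0,-15,0],[0,0,0,0,0,-15,0],[0,0,0,0,0,-15,0],[0,0,0,0,0,-15,0],[0,0,0,0,0,-15,0],[0,0,0,0,0,-15,0],[0,0,0,0,0,0,0],[0,0,0,0,0,0,0]]'
python3 - <<'E'
from h import *
for n,z in(("top",16),("scene",16)):
    c=capture(n);h=cv2.cvtColor(c["frame"],cv2.COLOR_RGB2HSV)
    m=cv2.inRange(h,(0,0,60),(180,60,255))
    n_,lab,st,ce=cv2.connectedComponentsWithStats(m)
    u=proj(c,[530,202,16])[0].astype(int);k=lab[u[1],u[0]];print(n,u,h[u[1],u[0]],st[k],ce[k])
    mm=(lab==k).astype(np.uint8);mm=cv2.morphologyEx(mm,cv2.MORPH_OPEN,np.ones((9,9)))
    r=cv2.minAreaRect(np.argwhere(mm)[:,::-1].astype(np.float32));print(r)
    b=cv2.boxPoints(r);P=np.array([ray(c,*p,34)[:2] for p in b]);print(P,P.mean(0))
t=capture("top");save(t,"f1.png",(155,150,275,290),4.2)
E
```

```text
t: 5.77
eef_pos: [671.9, -105.8, 302.3]
ee_rot: [[-0.042, 0.999, 0.003], [0.999, 0.042, -0.0], [-0.001, 0.003, -1.0]]
wrist_force: [-0.7, 0.3, -7.0]
width: 12.8
grasp_force: 88.3
top [216 219] [120  11 144] [  169    92   248   328 49069] [297.5 279.1]
((296.17681884765625, 259.9068908691406), (323.90863037109375, 226.57275390625), 84.03550720214844)
[[ 842.8  343.2]
 [ 901.3 -301.4]
 [  25.2 -346.1]
 [ -26.5  237.5]] [435.7 -16.7]
scene [338 234] [ 24   9 148] [ 297  192   81   93 5137] [338.9 238.1]
((339.0416564941406, 237.07421875), (65.76109313964844, 80.9830093383789), 15.708637237548828)
[[688.9 123.2]
 [408.   91.3]
 [397.1 296.9]
 [673.7 311.5]] [541.9 205.7]
```

View pics/f1.png

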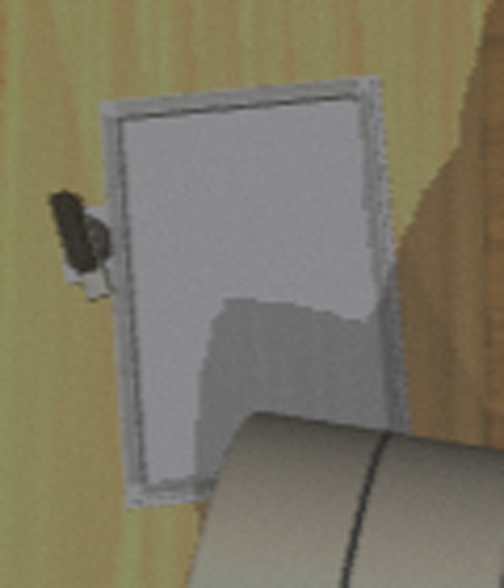

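```bash
python3 - <<'E'
import cv2
i=cv2.imread("pics/top0.png")[160:280,160:260]
cv2.imwrite("pics/f2.png",cv2.resize(i,None,fx=5,fy=5,interpolation=cv2.INTER_CUBIC))
E
```

```text
(no output)
```

View pics/f2.png

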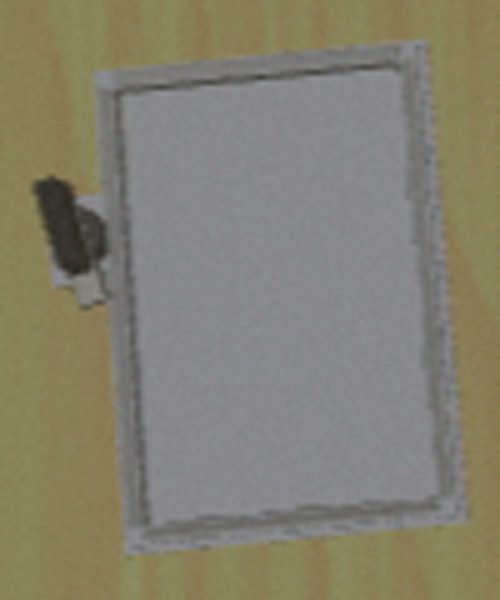

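```bash
python3 - <<'E'
from h import *
c=capture("top");q=lambda x,y:(160+(x+.5)/5-.5,160+(y+.5)/5-.5)
TL,BL,TR=[ray(c,*q(*p),16)[:2] for p in((121,91),(149,528),(400,67))]
print(TL,BL,TR,np.linalg.norm(TL-BL),np.linalg.norm(TL-TR))
d=TL-BL;e=TL-TR;th1=np.arctan2(d[1],d[0]);th2=np.arctan2(e[1],e[0])-np.pi/2;print("yaw",th1,th2)
th=(th1*2+th2)/3;x=np.array([np.cos(th),np.sin(th)]);y=np.array([-x[1],x[0]])
print("centre from TL",TL-122.5*x-80.5*y)
O=[ray(c,*q(*p),z)[:2] for p,z in(((95,72),34),((425,42),34),((467,520),22),((126,553),22))];print("outer",np.array(O),np.mean(O,0))
print("latch bar",ray(c,*q(48,180),55),ray(c,*q(75,272),55),"hub",ray(c,*q(90,235),40),"nose",ray(c,*q(90,303),30))
s=capture("scene")
save(s,"s1.png",(290,180,400,290),5)
E
```

```text
[650.2 295.1] [404.2 275.7] [661.5 136.8] 246.8240899219027 158.6634914251079
yaw 0.07864228335509704 0.07130776210895906
centre from TL [534.2 205.5]
outer [[657.4 305.8]
 [671.6 121. ]
 [406.   99.8]
 [390.6 286.9]] [531.4 203.4]
latch bar [592.9 325.6  55. ] [542.  309.8  55. ] hub [564.4 305.6  40. ] nose [527.9 307.3  30. ]
```

View pics/s1.png

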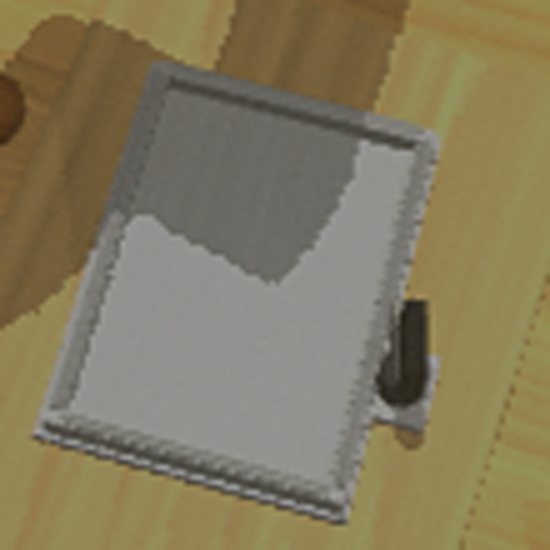

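```bash
python3 -m creep '[[0,0,-0.04,0,0,0,0],[0,0,-0.08,0,0,0,0],[0,0,-0.085,0,0,0,0],[0,0,-0.085,0,0,0,0],[0,0,-0.085,0,0,0,0],[0,0,-0.085,0,0,0,0],[0,0,-0.085,0,0,0,0],[0,0,-0.085,0,0,0,0],[0,0,-0.085,0,0,0,0],[0,0,-0.085,0,0,0,0],[0,0,-0.085,0,0,0,0],[0,0,-0.085,0,0,0,0],[0,0,-0.085,0,0,0,0],[0,0,-0.085,0,0,0,0],[0,0,-0.085,0,0,0,0],[0,0,-0.085,0,0,0,0],[0,0,-0.085,0,0,0,0],[0,0,-0.085,0,0,0,0],[0,0,-0.085,0,0,0,0],[0,0,-0.04,0,0,0,0]]'
python3 -m creep '[[0,0,0,3.5,10,0,0],[0,0,0,7.2,20,0,0],[0,0,0,7.2,20,0,0],[0,0,0,7.2,20,0,0],[0,0,0,7.2,20,0,0],[0,0,0,7.2,20,0,0],[0,0,0,7.2,20,0,0],[0,0,0,7.2,20,0,0],[0,0,0,7.2,20,0,0],[0,0,0,7.2,20,0,0],[0,0,0,7.2,20,0,0],[0,0,0,7.2,20,0,0],[0,0,0,7.2,20,0,0],[0,0,0,7.2,20,0,0],[0,0,0,7.2,20,0,0],[0,0,0,7.2,20,0,0],[0,0,0,3.5,10,0,0],[0,0,0,0,0,0,0],[0,0,0,0,0,0,0],[0,0,0,0,0,0,0]]'
python3 - <<'E'
from h import *
s=state();print(s["eef_pos"],np.arctan2(s["ee_rot"][1,0],s["ee_rot"][0,0])*1000,s["joints"]*10,s["width"])
a=capture("scene");b=capture("top")
i=np.hstack([cv2.resize(a["frame"][150:300,270:430],None,fx=2.5,fy=2.5,interpolation=2),cv2.resize(b["frame"][130:280,150:310],None,fx=2.5,fy=2.5,interpolation=2)])
cv2.imwrite("pics/hv.png",i[...,::-1]);print(i.shape)
E
```

```text
t: 7.68
eef_pos: [671.3, -105.6, 299.7]
ee_rot: [[-0.997, -0.081, -0.002], [-0.081, 0.997, 0.0], [0.002, 0.0, -1.0]]
wrist_force: [-0.4, -0.8, -6.4]
width: 13.0
grasp_force: 88.2
t: 9.35
eef_pos: [532.6, 204.3, 300.6]
ee_rot: [[-0.997, -0.076, -0.0], [-0.076, 0.997, -0.0], [0.0, -0.0, -1.0]]
wrist_force: [0.7, 0.3, -6.3]
width: 12.7
grasp_force: 88.4
[532.6 204.3 300.6] -3065.7035662166454 [  3.5   4.8  18.2  -0.    8.4 -13. ] 12.709603483523306
(375, 800, 3)
```

View pics/hv.png

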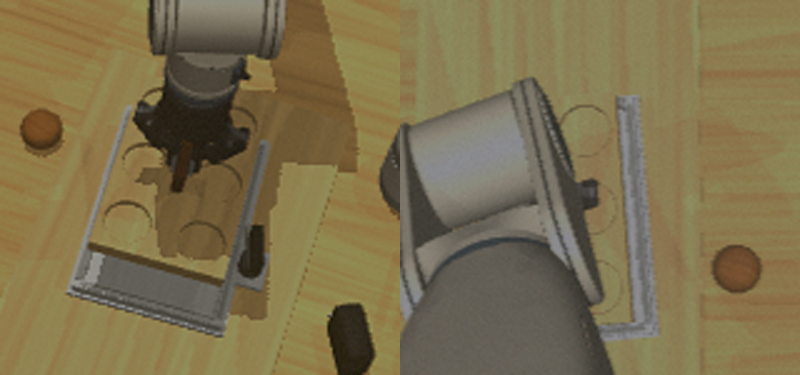

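```bash
python3 -m creep '[[0,0,0,-1,0.5,10,0],[0,0,0,0,0,10,0],[0,0,0,0,0,10,0],[0,0,0,0,0,10,0],[0,0,0,0,0,10,0],[0,0,0,0,0,7,0],[0,0,0,0,0,0,0],[0,0,0,0,0,0,0]]'
python3 - <<'E'
from h import *
s=state();print(s["eef_pos"],s["wrist_force"])
a=capture("scene");b=capture("top")
i=np.hstack([cv2.resize(a["frame"][185:295,295:385],None,fx=5,fy=5,interpolation=2),cv2.resize(b["frame"][160:270,200:260],None,fx=5,fy=5,interpolation=2)])
cv2.imwrite("pics/hv2.png",i[...,::-1]);print(i.shape)
E
```

```text
t: 10.12
eef_pos: [533.3, 205.2, 243.0]
ee_rot: [[-0.997, -0.076, -0.001], [-0.076, 0.997, -0.0], [0.001, -0.0, -1.0]]
wrist_force: [-0.2, -0.1, -5.4]
width: 12.4
grasp_force: 88.3
[533.3 205.2 243. ] [-0.2 -0.1 -5.4]
(550, 750, 3)
```

View pics/hv2.png

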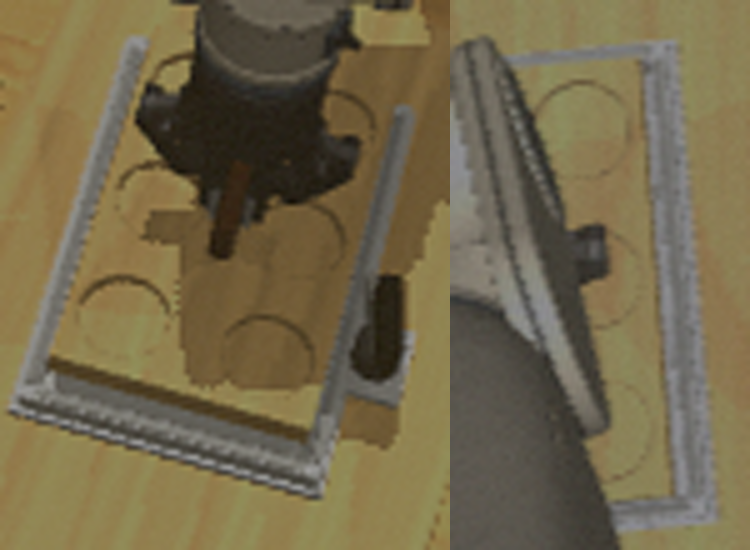

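```bash
python3 -m creep '[[0,0,0,0,0,3,0],[0,0,0,0,0,3,0],[0,0,0,0,0,2,0],[0,0,0,0,0,2,0],[0,0,0,0,0,2,0],[0,0,0,0,0,0,0]]'
python3 -m creep '[[0,0,0,0,0,2,0],[0,0,0,0,0,2,0],[0,0,0,0,0,1,0],[0,0,0,0,0,0,0],[0,0,0,0,0,0,0]]'
```

```text
t: 10.72
eef_pos: [533.3, 205.1, 231.3]
ee_rot: [[-0.997, -0.076, -0.001], [-0.076, 0.997, -0.0], [0.001, -0.0, -1.0]]
wrist_force: [-0.3, -0.2, -6.0]
width: 12.6
grasp_force: 88.4
t: 11.13
eef_pos: [533.5, 205.2, 226.6]
ee_rot: [[-0.997, -0.076, -0.0], [-0.076, 0.997, -0.0], [0.0, -0.0, -1.0]]
wrist_force: [-0.4, 0.6, -5.4]
width: 12.9
grasp_force: 88.4
```

```bash
python3 -m creep '[[0,0,0,0,0,2,0],[0,0,0,0,0,2,0],[0,0,0,0,0,1,0],[0,0,0,0,0,1,0],[0,0,0,0,0,0,0]]'
python3 -m creep '[[0,0,0,0,0,1,0],[0,0,0,0,0,1,0],[0,0,0,0,0,1,0],[0,0,0,0,0,0,0],[0,0,0,0,0,0,0]]'
```

```text
t: 11.55
eef_pos: [533.4, 205.2, 220.4]
ee_rot: [[-0.997, -0.076, -0.0], [-0.076, 0.997, -0.0], [0.0, -0.0, -1.0]]
wrist_force: [0.1, -0.1, -5.7]
width: 12.8
grasp_force: 88.4
t: 11.97
eef_pos: [533.5, 205.2, 218.2]
ee_rot: [[-0.997, -0.076, 0.0], [-0.076, 0.997, 0.0], [-0.0, 0.0, -1.0]]
wrist_force: [-2.1, -0.3, 2.7]
width: 12.8
grasp_force: 89.5
```

```bash
python3 -m creep '[[0,0,0,0,0,0.5,0],[0,0,0,0,0,0,30],[0,0,0,0,0,0,35],[0,0,0,0,0,0,35],[0,0,0,0,0,0,35],[0,0,0,0,0,0,35],[0,0,0,0,0,0,35],[0,0,0,0,0,-10,35],[0,0,0,0,0,-20,35],[0,0,0,0,0,-20,35],[0,0,0,0,0,-20,35],[0,0,0,0,0,-20,35],[0,0,0,0,0,-20,60],[0,0,0,0,0,-20,85],[0,0,0,0,0,-20,85],[0,0,0,0,0,-20,85],[0,0,0,0,0,-20,85],[0,0,0,0,0,0,85],[0,0,0,0,0,0,85]]'
python3 - <<'E'
from h import *
c=capture("wrist");save(c,"w2.png");print(c["xyz"])
E
```

```text
t: 13.55
eef_pos: [533.6, 205.2, 408.9]
ee_rot: [[-0.997, -0.076, 0.003], [-0.076, 0.997, 0.001], [-0.003, 0.001, -1.0]]
wrist_force: [-0.5, 0.1, -0.2]
width: 84.7
grasp_force: 0.0
[468.6 199.2 377.3]
```

View pics/w2.png

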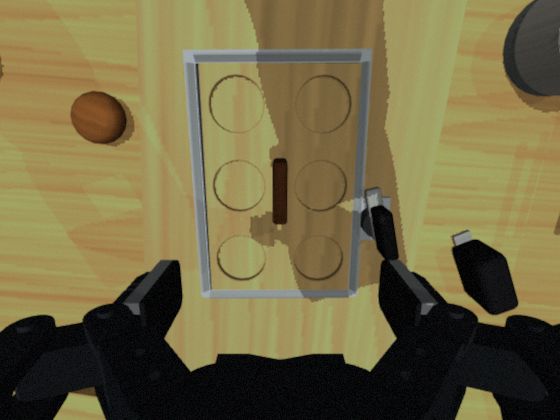

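The board lies home in the frame. Its wells show at (237,104), (323,104), (239,186), (320,185), (242,257) and (318,257). The latch bar runs from (376,205) to (391,258).

```bash
python3 - <<'E'
from h import *
c=capture("wrist")
px=[(237,104),(323,104),(239,186),(320,185),(242,257),(318,257)]
W=np.array([ray(c,*p,36)[:2] for p in px]);L=np.array([(x,y) for x in(-82,0,82) for y in(-43,43)],float)
th,t,r=rigid(L,W);print(th*100,t,r);print("wells",(L@np.array([[np.cos(th),np.sin(th)],[-np.sin(th),np.cos(th)]])+t))
h=cv2.cvtColor(c["frame"],cv2.COLOR_RGB2HSV)
m=np.zeros(h.shape[:2],np.uint8);m[190:264,355:405]=cv2.inRange(h,(0,0,0),(180,255,60))[190:264,355:405]
r=cv2.minAreaRect(np.argwhere(m)[:,::-1].astype(np.float32));print(r)
for z in(60,70,80):
    a,b=ray(c,378,208,z),ray(c,391,257,z);print(z,a,b,(a+b)/2,np.hypot(*(a-b)[:2]),np.arctan2(*(a-b)[1::-1]))
print("axis exp",t+np.array([-np.sin(th),np.cos(th)])*109)
print("nose tip",ray(c,372,190,46)); print("rail",[ray(c,*p,34) for p in((187,52),(370,50),(356,296),(206,296))])
E
```

```text
7.75934723798439 [531.1 203.9] [[-1.2 -1.2]
 [-1.4  0.5]
 [-0.7 -0.5]
 [ 0.1  1.1]
 [ 1.7 -0.9]
 [ 1.4  1. ]]
wells [[452.6 154.7]
 [446.  240.5]
 [534.4 161.1]
 [527.7 246.8]
 [616.1 167.4]
 [609.5 253.2]]
((377.808349609375, 227.69650268554688), (76.59001159667969, 33.00309371948242), 81.15818786621094)
60 [541.9 301.9  60. ] [592.5 323.2  60. ] [567.2 312.6  60. ] 54.81088669358675 -2.7432841892131794
70 [539.6 298.7  70. ] [588.5 319.3  70. ] [564.1 309.   70. ] 53.07708559496251 -2.7432841892131803
80 [537.3 295.4  80. ] [584.6 315.3  80. ] [560.9 305.4  80. ] 51.343284496338185 -2.743284189213179
axis exp [522.6 312.6]
nose tip [527.  297.5  46. ]
rail [array([410.4, 106.4,  34. ]), array([395.4, 279.2,  34. ]), array([653.5, 301.1,  34. ]), array([666.6, 129.2,  34. ])]
```

```bash
python3 -m creep '[[0,0,0,-10,26.5,0,60],[0,0,0,-10,26.5,0,60],[0,0,0,-10,26.5,0,60],[0,0,0,-10.5,26.5,0,60],[0,0,0.122,0,0,0,50],[0,0,0.122,0,0,0,50],[0,0,0.122,0,0,0,50],[0,0,0.122,0,0,0,50],[0,0,0.122,0,0,0,50],[0,0,0.122,0,0,0,50],[0,0,0.122,0,0,0,50],[0,0,0.122,0,0,0,50],[0,0,0.122,0,0,0,50],[0,0,0.122,0,0,0,50],[0,0,0.122,0,0,0,50]]'
python3 -m creep '[[0,0,0.122,0,0,0,50],[0,0,0.122,0,0,0,50],[0,0,0.122,0,0,0,50],[0,0,0.122,0,0,0,50],[0,0,0.122,0,0,0,50],[0,0,0.122,0,0,0,50],[0,0,0.122,0,0,0,50],[0,0,0.122,0,0,0,50],[0,0,0.122,0,0,0,50],[0,0,0.122,0,0,0,50],[0,0,0.122,0,0,0,50],[0,0,0.122,0,0,0,50],[0,0,0,0,0,0,50],[0,0,0,0,0,0,50]]'
python3 - <<'E'
from h import *
c=capture("wrist");save(c,"w3.png");print(c["xyz"],state()["joints"]*10)
for z in(60,70,80):print(proj(c,[566,314,z]),proj(c,[542,303,z]),proj(c,[590,324,z]))
E
```

```text
t: 14.9
eef_pos: [565.4, 313.8, 405.4]
ee_rot: [[-0.295, 0.956, -0.003], [0.956, 0.295, -0.001], [-0.001, -0.003, -1.0]]
wrist_force: [0.1, 1.4, -0.6]
width: 50.2
grasp_force: 0.0
t: 16.07
eef_pos: [565.6, 313.8, 405.9]
ee_rot: [[0.915, 0.404, -0.002], [0.404, -0.915, -0.001], [-0.002, 0.0, -1.0]]
wrist_force: [-0.2, -0.2, -0.3]
width: 49.7
grasp_force: 0.0
[624.9 339.  374.3] [ 4.9  4.5 15.8 -0.  11.1 16.4]
[[279.  190.4]] [[279.4 216.6]] [[279.6 163.4]]
[[279.  192.5]] [[279.4 219.5]] [[279.5 164.8]]
[[278.9 194.8]] [[279.4 222.5]] [[279.5 166.2]]
```

View pics/w3.png

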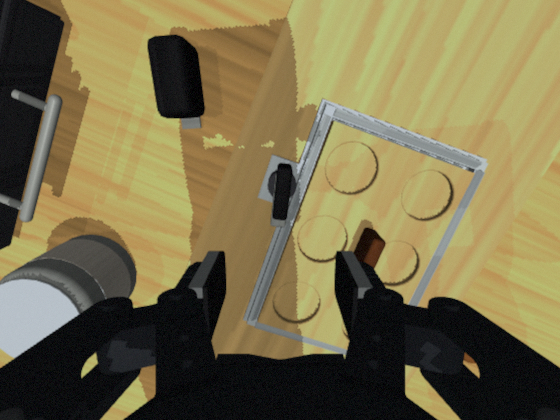

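Latch bar is centred near (282,191), 3–4 px right of my prediction, so I'll shift along tool y by +3.5.

```bash
python3 -m creep '[[0,0,0,0,3.5,15,50],[0,0,0,0,0,18,50],[0,0,0,0,0,18,50],[0,0,0,0,0,18,50],[0,0,0,0,0,18,50],[0,0,0,0,0,18,50],[0,0,0,0,0,18,50],[0,0,0,0,0,18,50],[0,0,0,0,0,18,50],[0,0,0,0,0,14,50],[0,0,0,0,0,10,50],[0,0,0,0,0,0,50],[0,0,0,0,0,0,50]]'
python3 -m creep '[[0,0,0,0,0,0,30],[0,0,0,0,0,0,10],[0,0,0,0,0,0,0],[0,0,0,0,0,0,0],[0,0,0,0,0,0,0],[0,0,0,0,0,0,0]]' 40
```

```text
t: 17.2
eef_pos: [567.2, 310.8, 223.9]
ee_rot: [[0.916, 0.401, -0.001], [0.401, -0.916, -0.0], [-0.001, 0.0, -1.0]]
wrist_force: [0.1, 0.1, 0.7]
width: 50.1
grasp_force: 0.0
t: 17.7
eef_pos: [566.7, 311.8, 225.6]
ee_rot: [[0.916, 0.4, -0.0], [0.4, -0.916, 0.002], [0.001, -0.002, -1.0]]
wrist_force: [-5.6, 4.7, 4.8]
width: 13.2
grasp_force: 39.9
```

```bash
python3 -m creep '[[0,0,-0.05,0,-1,0,0],[0,0,-0.07,0,0,0,0],[0,0,-0.07,0,0,0,0],[0,0,-0.07,0,0,0,0],[0,0,-0.07,0,0,0,0],[0,0,-0.07,0,0,0,0]]'
python3 -m creep '[[0,0,-0.07,0,0,0,0],[0,0,-0.07,0,0,0,0],[0,0,-0.07,0,0,0,0],[0,0,-0.07,0,0,0,0],[0,0,-0.07,0,0,0,0],[0,0,-0.07,0,0,0,0]]'
```

```text
t: 18.2
eef_pos: [566.8, 311.8, 225.6]
ee_rot: [[0.686, 0.728, 0.001], [0.728, -0.686, 0.001], [0.001, 0.0, -1.0]]
wrist_force: [-2.0, -0.6, 5.5]
width: 12.9
grasp_force: 39.9
t: 18.7
eef_pos: [567.1, 311.6, 225.6]
ee_rot: [[0.329, 0.944, 0.001], [0.944, -0.329, 0.0], [0.001, 0.001, -1.0]]
wrist_force: [-0.9, -2.0, 4.4]
width: 13.2
grasp_force: 39.8
```

```bash
python3 -m creep '[[0,0,-0.06,0,0,0,0],[0,0,-0.06,0,0,0,0],[0,0,-0.06,0,0,0,0],[0,0,-0.06,0,0,0,0],[0,0,0,0,0,0,0]]'; python3 -c "
from h import *;print(state()['torque']*100)"
python3 -m creep '[[0,0,-0.05,0,0,0,0],[0,0,-0.05,0,0,0,0],[0,0,-0.05,0,0,0,0],[0,0,0,0,0,0,0]]'; python3 -c "
from h import *;print(state()['torque']*100)"
```

```text
t: 19.12
eef_pos: [567.3, 311.6, 225.6]
ee_rot: [[0.097, 0.995, 0.002], [0.995, -0.097, 0.0], [0.001, 0.002, -1.0]]
wrist_force: [0.4, -3.0, 6.1]
width: 13.8
grasp_force: 39.9
[-47.2   2.3   5.6]
t: 19.45
eef_pos: [567.4, 311.5, 225.6]
ee_rot: [[-0.052, 0.999, 0.002], [0.999, 0.052, 0.0], [0.0, 0.002, -1.0]]
wrist_force: [0.3, -3.2, 5.7]
width: 13.3
grasp_force: 40.0
[-43.9  -6.    5.6]
```

```bash
python3 -m creep '[[0,0,-0.04,0,0,0,0],[0,0,-0.04,0,0,0,0],[0,0,-0.04,0,0,0,0],[0,0,0,0,0,0,0]]'; python3 -c "
from h import *;print(state()['torque']*100)"
```

```text
t: 19.78
eef_pos: [567.5, 311.4, 225.7]
ee_rot: [[-0.165, 0.986, 0.001], [0.986, 0.165, 0.002], [0.001, 0.002, -1.0]]
wrist_force: [0.9, -4.6, 6.0]
width: 13.3
grasp_force: 70.3
[ -58.6    0.5 -184.9]
```

Latch is against its stop (torque about −1.85 N·m). Now to release, lift and look.

```bash
python3 -m creep '[[0,0,0.04,0,0,0,0],[0,0,0,0,0,0,40],[0,0,0,0,0,0,40],[0,0,0,0,0,0,40],[0,0,0,0,0,0,40],[0,0,0,0,0,-15,40],[0,0,0,0,0,-20,40],[0,0,0,0,0,-20,40],[0,0,0,0,0,-20,60],[0,0,0,0,0,-20,85],[0,0,0,0,0,-20,85],[0,0,0,0,0,-20,85],[0,0,0,0,0,-20,85],[0,0,0,0,0,-20,85],[0,0,0,0,0,-5,85],[0,0,0,0,0,0,85],[0,0,0,0,0,0,85]]'
python3 - <<'E'
from h import *
s=state();print(np.arctan2(s["ee_rot"][1,0],s["ee_rot"][0,0]),tool([533.5-s["eef_pos"][0],160-s["eef_pos"][1],0]))
E
```

```text
t: 21.2
eef_pos: [566.5, 311.6, 404.2]
ee_rot: [[-0.131, 0.991, 0.0], [0.991, 0.131, 0.0], [0.0, 0.0, -1.0]]
wrist_force: [0.3, -0.8, 0.3]
width: 84.8
grasp_force: 0.0
1.701961718195003 [-146.   -52.5   -0. ]
```

```bash
python3 -m creep '[[0,0,0.054,0,0,0,85],[0,0,0,-25,-7.5,0,85],[0,0,0,-25,-7.5,0,85],[0,0,0,-25,-7.5,0,85],[0,0,0,-25,-7.5,0,85],[0,0,0,-25,-7.5,0,85],[0,0,0,-23,-7.5,0,85],[0,0,0,0,0,0,85],[0,0,0,0,0,0,85],[0,0,0,0,0,0,85]]'
python3 - <<'E'
from h import *
c=capture("wrist");print(c["xyz"],c["orientation"]*100)
f=c["frame"].copy()
for x in(-82,0,82):
  for y in(-43,43):
    P=np.array([533.5,205.2])+x*np.array([.997,.0765])+y*np.array([-.0765,.997]);u=proj(c,[*P,36])[0];print(x,y,P,u);cv2.circle(f,tuple(u.astype(int)),2,(255,0,0),-1)
save(c,"w4raw.png");cv2.imwrite("pics/w4.png",f[...,::-1])
E
```

```text
t: 22.03
eef_pos: [533.3, 160.9, 403.4]
ee_rot: [[-0.077, 0.997, -0.001], [0.997, 0.077, -0.0], [0.0, -0.001, -1.0]]
wrist_force: [-0.1, 0.6, -0.8]
width: 85.0
grasp_force: 0.0
[528.2 224.7 371.9] [[ 99.7   7.4   1.8]
 [  7.7 -96.3 -25.7]
 [ -0.2  25.8 -96.6]]
-82 -43 [455.  156.1] [204.5 185.9]
-82 43 [448.5 241.8] [199.3  97.9]
0 -43 [536.8 162.3] [284.1 186. ]
0 43 [530.2 248.1] [284.4  98. ]
82 -43 [618.5 168.6] [363.7 186. ]
82 43 [612.  254.3] [369.6  98. ]
```

View pics/w4.png

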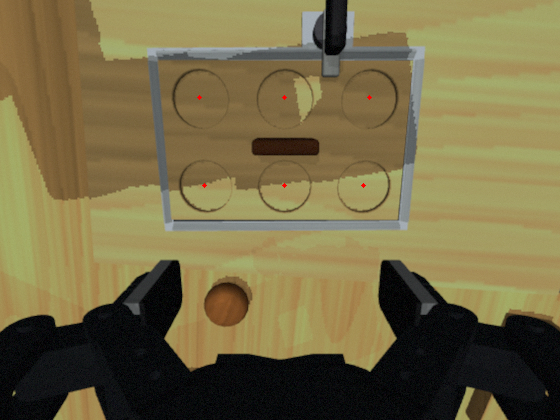

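The markers fall on the well centres, the latch nose lies over the board edge near (331,65), and the first foot is at (226,304). Next I'll segment the feet numerically.

```bash
cat >> h.py <<'E'
def foot(c,guess,R=70,z=16):
    u,v=proj(c,[*guess,z])[0];h=cv2.cvtColor(c["frame"],cv2.COLOR_RGB2HSV)
    m=cv2.inRange(h,(4,135,40),(17,255,255));m=cv2.morphologyEx(m,cv2.MORPH_OPEN,np.ones((3,3)))
    n,l,st,ce=cv2.connectedComponentsWithStats(m);out=[]
    for i in range(1,n):
        if st[i,4]>40 and np.hypot(*(ce[i]-(u,v)))<R:
            k=cv2.convexHull(np.argwhere(l==i)[:,::-1].astype(np.float32));(x,y),r=cv2.minEnclosingCircle(k)
            out.append((ray(c,x,y,z),r,st[i,4]))
    return out
E
python3 - <<'E'
from h import *
c=capture("wrist");h=cv2.cvtColor(c["frame"],cv2.COLOR_RGB2HSV);print(h[304,226],h[290,226],h[318,226],h[304,290],h[310,245],h[304,180])
print(ray(c,226,304,16),foot(c,(478,11)))
t=capture("top");s=capture("scene")
for g in((478,11),(429,-124),(448,-350),(581,-350)): print(g,foot(t,g,15),foot(s,g,15))
E
```

```text
[ 15 184 129] [ 14 181  90] [ 15 190 113] [ 21 131 165] [ 14 183  82] [30 32  8]
[479.4   9.8  16. ] [(array([479. ,   9.7,  16. ]), 22.557214736938477, np.int32(1512))]
(478, 11) [(array([476.7,  11. ,  16. ]), 9.013978004455566, np.int32(232))] [(array([478.8,   9. ,  16. ]), 8.237812995910645, np.int32(199))]
(429, -124) [(array([ 428.5, -124.6,   16. ]), 9.100237846374512, np.int32(254))] [(array([ 429.8, -128.1,   16. ]), 7.905794143676758, np.int32(181))]
(448, -350) [(array([ 446.8, -348.3,   16. ]), 9.251815795898438, np.int32(252))] [(array([ 448.1, -353.9,   16. ]), 7.93839168548584, np.int32(172))]
(581, -350) [(array([ 582.9, -349.2,   16. ]), 8.950067520141602, np.int32(240))] [(array([ 584.1, -352.7,   16. ]), 8.208457946777344, np.int32(186))]
```

```bash
python3 -m creep '[[0,0,0,-24.5,-11,0,85],[0,0,0,-24.5,-11,0,85],[0,0,0,-24.5,-11,0,85],[0,0,0,-24.5,-11,0,85],[0,0,0,-24.5,-11,0,85],[0,0,0,-24.1,-10.8,0,85],[0,0,0,0,0,20,85],[0,0,0,0,0,25,85],[0,0,0,0,0,25,85],[0,0,0,0,0,25,85],[0,0,0,0,0,25,85],[0,0,0,0,0,25,85],[0,0,0,0,0,25,85],[0,0,0,0,0,25,85],[0,0,0,0,0,20,85],[0,0,0,0,0,12,85],[0,0,0,0,0,0,85],[0,0,0,0,0,0,85]]'
python3 -m creep '[[0,0,0,0,0,0,50],[0,0,0,0,0,0,40],[0,0,0,0,0,0,40],[0,0,0,0,0,0,40],[0,0,0,0,0,0,40],[0,0,0,0,0,0,40]]' 40
```

```text
t: 23.73
eef_pos: [479.0, 9.8, 176.7]
ee_rot: [[-0.078, 0.997, -0.001], [0.997, 0.078, 0.0], [0.0, -0.001, -1.0]]
wrist_force: [0.4, -0.3, 0.1]
width: 84.9
grasp_force: 0.0
t: 24.23
eef_pos: [479.5, 9.5, 178.7]
ee_rot: [[-0.077, 0.997, 0.002], [0.997, 0.077, 0.0], [-0.0, 0.002, -1.0]]
wrist_force: [-1.2, 0.8, 9.2]
width: 51.5
grasp_force: 40.0
```

```bash
python3 -m creep '[[0,0,0,0,0,-8,40],[0,0,0,0,0,-17,40],[0,0,0,0,0,-17,40],[0,0,0,0,0,-17,40],[0,0,0,0,0,-17,40],[0,0,0,0,0,-17,40],[0,0,0,0,0,-17,40],[0,0,0,0,0,0,40]]' 60
python3 -m creep '[[0,0,0,10,-0.5,0,40],[0,0,0,20,-1,0,40],[0,0,0,20,-1,0,40],[0,0,0,20,-1,0,40],[0,0,0,20,-1,0,40],[0,0,0,20,-1,0,40],[0,0,0,20,-1,0,40],[0,0,0,20,-1.5,0,40],[0,0,0,20,-1,0,40],[0,0,0,20,-1.5,0,40],[0,0,0,20,-1.5,0,40],[0,0,0,14,-1,0,40],[0,0,0,10,0,0,40],[0,0,0,0,0,0,40],[0,0,0,0,0,0,40]]'
python3 - <<'E'
from h import *
s=state();print(s["eef_pos"],tool(np.array([448.5,241.8,207.7])-s["eef_pos"]),s["width"])
E
```

```text
t: 24.9
eef_pos: [479.9, 9.4, 290.7]
ee_rot: [[-0.077, 0.997, 0.006], [0.997, 0.077, -0.0], [-0.0, 0.006, -1.0]]
wrist_force: [0.1, 0.0, -0.6]
width: 50.7
grasp_force: 62.5
t: 26.15
eef_pos: [447.6, 242.0, 286.6]
ee_rot: [[-0.078, 0.997, -0.001], [0.997, 0.078, -0.001], [-0.001, -0.001, -1.0]]
wrist_force: [0.5, -0.4, -1.0]
width: 50.7
grasp_force: 62.5
[447.6 242.  286.6] [-0.2  1.  78.9] 50.74158956381917
```

```bash
python3 -m creep '[[0,0,0,0,1,12,40],[0,0,0,0,0,15,40],[0,0,0,0,0,15,40],[0,0,0,0,0,15,40],[0,0,0,0,0,10,40],[0,0,0,0,0,4,40],[0,0,0,0,0,2,40],[0,0,0,0,0,0,40]]'
python3 -m creep '[[0,0,0,0,0,1.5,40],[0,0,0,0,0,1,40],[0,0,0,0,0,1,40],[0,0,0,0,0,0,40],[0,0,0,0,0,0,40]]'
```

```text
t: 26.82
eef_pos: [449.1, 241.5, 213.9]
ee_rot: [[-0.076, 0.997, -0.001], [0.997, 0.076, -0.0], [-0.0, -0.001, -1.0]]
wrist_force: [-0.1, 0.6, -1.2]
width: 50.6
grasp_force: 62.5
t: 27.23
eef_pos: [449.0, 241.9, 211.0]
ee_rot: [[-0.077, 0.997, 0.0], [0.997, 0.077, 0.0], [0.0, 0.0, -1.0]]
wrist_force: [-0.4, -0.3, -0.3]
width: 51.1
grasp_force: 62.5
```

```bash
python3 -m creep '[[0,0,0,0,0,1,40],[0,0,0,0,0,1,40],[0,0,0,0,0,1,40],[0,0,0,0,0,0,40],[0,0,0,0,0,0,40]]'
```

```text
t: 27.65
eef_pos: [449.0, 241.9, 207.9]
ee_rot: [[-0.077, 0.997, 0.0], [0.997, 0.077, 0.0], [0.0, 0.0, -1.0]]
wrist_force: [-0.5, 0.3, 3.8]
width: 50.8
grasp_force: 62.9
```

```bash
python3 -m creep '[[0,0,0,0,0,0,56],[0,0,0,0,0,0,62],[0,0,0,0,0,0,64],[0,0,0,0,0,0,64],[0,0,0,0,0,0,64],[0,0,0,0,0,-6,64],[0,0,0,0,0,-15,64],[0,0,0,0,0,-25,85],[0,0,0,0,0,-25,85],[0,0,0,0,0,-25,85],[0,0,0,0,0,-25,85],[0,0,0,0,0,-25,85],[0,0,0,0,0,-25,85],[0,0,0,0,0,-25,85],[0,0,0,0,0,0,85],[0,0,0,0,0,0,85]]'
python3 - <<'E'
from h import *
c=capture("wrist");print(foot(c,(448.5,241.8),40,45),"want",448.5,241.8)
t=capture("top");s=capture("scene")
for g in((429,-124),(448,-350),(581,-350)): print(g,foot(t,g,25),foot(s,g,25))
print(tool(np.array([429.5,-126.3,177])-state()["eef_pos"]))
E
```

```text
t: 28.98
eef_pos: [449.2, 241.9, 405.5]
ee_rot: [[-0.077, 0.997, 0.003], [0.997, 0.077, 0.002], [0.001, 0.003, -1.0]]
wrist_force: [-0.0, 0.4, -0.3]
width: 85.2
grasp_force: 0.0
[(array([448.3, 242.1,  45. ]), 26.24982261657715, np.int32(2127))] want 448.5 241.8
(429, -124) [(array([ 427.9, -124.6,   16. ]), 9.300638198852539, np.int32(256))] [(array([ 427.4, -127.4,   16. ]), 7.615873336791992, np.int32(172))]
(448, -350) [(array([ 446.7, -349. ,   16. ]), 9.117319107055664, np.int32(250))] [(array([ 449.5, -354.2,   16. ]), 8.329614639282227, np.int32(175))]
(581, -350) [(array([ 583.6, -348.6,   16. ]), 8.968015670776367, np.int32(238))] [(array([ 584.8, -351.6,   16. ]), 8.20071029663086, np.int32(184))]
[-365.1  -46.9  226.1]
```

```bash
python3 -m creep '[[0,0,0,-12,-1.5,0,85],[0,0,0,-25,-3,0,85],[0,0,0,-25,-3,0,85],[0,0,0,-25,-3,0,85],[0,0,0,-25,-3,0,85],[0,0,0,-25,-3,0,85],[0,0,0,-25,-3,0,85],[0,0,0,-25,-3,0,85],[0,0,0,-25,-3,0,85],[0,0,0,-25,-3,0,85],[0,0,0,-25,-3,0,85],[0,0,0,-25,-3,0,85],[0,0,0,-25,-3,0,85],[0,0,0,-25,-3,0,85],[0,0,0,-25,-3,0,85],[0,0,0,-25,-3,0,85],[0,0,0,-20,-3,0,85],[0,0,0,-10,0,0,85],[0,0,0,0,0,0,85],[0,0,0,0,0,0,85]]'
python3 - <<'E'
from h import *
c=capture("wrist");f=foot(c,(428.5,-126),60);print(f)
for q in f:print(tool(np.array([*q[0][:2],177])-state()["eef_pos"]))
E
```

```text
t: 30.8
eef_pos: [431.3, -177.8, 403.1]
ee_rot: [[-0.076, 0.997, -0.001], [0.997, 0.076, 0.001], [0.001, -0.001, -1.0]]
wrist_force: [-0.1, 0.1, 0.5]
width: 84.8
grasp_force: 0.0
[(array([ 431. , -125.8,   16. ]), 26.311691284179688, np.int32(2056))]
[ 51.1   3.8 226.3]
```

```bash
python3 -m creep '[[0,0,0,20,1.5,0,85],[0,0,0,21,1.5,10,85],[0,0,0,10,0.8,20,85],[0,0,0,0,0,25,85],[0,0,0,0,0,25,85],[0,0,0,0,0,25,85],[0,0,0,0,0,25,85],[0,0,0,0,0,25,85],[0,0,0,0,0,25,85],[0,0,0,0,0,22,85],[0,0,0,0,0,16,85],[0,0,0,0,0,8.5,85],[0,0,0,0,0,0,85],[0,0,0,0,0,0,85]]'
python3 -m creep '[[0,0,0,0,0,0,50],[0,0,0,0,0,0,40],[0,0,0,0,0,0,40],[0,0,0,0,0,0,40],[0,0,0,0,0,0,40],[0,0,0,0,0,0,40]]' 60
python3 -m creep '[[0,0,0,0,0,-8,40],[0,0,0,0,0,-17,40],[0,0,0,0,0,-17,40],[0,0,0,0,0,-17,40],[0,0,0,0,0,-17,40],[0,0,0,0,0,-17,40],[0,0,0,0,0,-17,40],[0,0,0,0,0,0,40]]' 60
python3 - <<'E'
from h import *
print(tool(np.array([455,156.1,210.7])-state()["eef_pos"]))
E
```

```text
t: 32.02
eef_pos: [431.7, -126.0, 177.3]
ee_rot: [[-0.078, 0.997, -0.001], [0.997, 0.078, 0.0], [0.0, -0.001, -1.0]]
wrist_force: [-0.0, -0.8, -0.6]
width: 85.0
grasp_force: 0.0
t: 32.52
eef_pos: [432.0, -126.7, 178.8]
ee_rot: [[-0.077, 0.997, 0.002], [0.997, 0.077, -0.001], [-0.001, 0.002, -1.0]]
wrist_force: [-1.4, 2.1, 15.7]
width: 50.8
grasp_force: 59.4
t: 33.18
eef_pos: [432.5, -127.0, 290.5]
ee_rot: [[-0.077, 0.997, 0.006], [0.997, 0.077, -0.002], [-0.002, 0.005, -1.0]]
wrist_force: [0.4, 0.0, -1.2]
width: 50.9
grasp_force: 62.9
[280.7  43.8  79.4]
```

```bash
python3 -m creep '[[0,0,0,10,1.5,0,40],[0,0,0,20,3.2,0,40],[0,0,0,20,3.2,0,40],[0,0,0,20,3.2,0,40],[0,0,0,20,3.2,0,40],[0,0,0,20,3.2,0,40],[0,0,0,20,3.2,0,40],[0,0,0,20,3.2,0,40],[0,0,0,20,3.2,0,40],[0,0,0,20,3.2,0,40],[0,0,0,20,3.2,0,40],[0,0,0,20,3.2,0,40],[0,0,0,20,3.2,0,40],[0,0,0,20,3.2,0,40],[0,0,0,20,3.2,0,40],[0,0,0,10,1,0,40],[0,0,0,0,0,0,40],[0,0,0,0,0,0,40]]'
python3 - <<'E'
from h import *
print(tool(np.array([455,156.1,207.7])-state()["eef_pos"]))
E
```

```text
t: 34.68
eef_pos: [455.0, 176.3, 286.5]
ee_rot: [[-0.078, 0.997, -0.001], [0.997, 0.078, -0.001], [-0.001, -0.001, -1.0]]
wrist_force: [0.2, -0.4, -1.6]
width: 50.6
grasp_force: 62.9
[-20.1  -1.5  78.9]
```

```bash
python3 -m creep '[[0,0,0,-12,-1,0,40],[0,0,0,-8,-0.5,12,40],[0,0,0,0,0,15,40],[0,0,0,0,0,15,40],[0,0,0,0,0,15,40],[0,0,0,0,0,10,40],[0,0,0,0,0,5,40],[0,0,0,0,0,0,40],[0,0,0,0,0,0,40]]'
python3 -m creep '[[0,0,0,0,0,1.5,40],[0,0,0,0,0,1.5,40],[0,0,0,0,0,1,40],[0,0,0,0,0,1,40],[0,0,0,0,0,1,40],[0,0,0,0,0,0,40],[0,0,0,0,0,0,40]]'
```

```text
t: 35.43
eef_pos: [455.8, 155.6, 215.3]
ee_rot: [[-0.076, 0.997, -0.0], [0.997, 0.076, -0.0], [-0.0, -0.0, -1.0]]
wrist_force: [0.0, -0.3, -0.2]
width: 51.1
grasp_force: 62.9
t: 36.02
eef_pos: [455.7, 156.1, 209.2]
ee_rot: [[-0.077, 0.997, 0.0], [0.997, 0.077, -0.0], [-0.0, 0.0, -1.0]]
wrist_force: [0.9, -0.0, -0.8]
width: 50.8
grasp_force: 62.9
```

```bash
python3 -m creep '[[0,0,0,0,0,1,40],[0,0,0,0,0,0.7,40],[0,0,0,0,0,0,40],[0,0,0,0,0,0,56],[0,0,0,0,0,0,62],[0,0,0,0,0,0,64],[0,0,0,0,0,0,64],[0,0,0,0,0,0,64],[0,0,0,0,0,-6,64],[0,0,0,0,0,-15,64],[0,0,0,0,0,-25,85],[0,0,0,0,0,-25,85],[0,0,0,0,0,-25,85],[0,0,0,0,0,-25,85],[0,0,0,0,0,-25,85],[0,0,0,0,0,-25,85],[0,0,0,0,0,-25,85],[0,0,0,0,0,0,85],[0,0,0,0,0,0,85]]'
python3 - <<'E'
from h import *
c=capture("wrist");print(foot(c,(448.5,241.8),30,45),foot(c,(455,156.1),30,45))
E
python3 -m creep '[[0,0,0,-14,-1,0,85],[0,0,0,-28,-2.5,0,85],[0,0,0,-28,-2.5,0,85],[0,0,0,-28,-2.5,0,85],[0,0,0,-28,-2.5,0,85],[0,0,0,-28,-2.5,0,85],[0,0,0,-28,-2.5,0,85],[0,0,0,-28,-2.5,0,85],[0,0,0,-28,-2.5,0,85],[0,0,0,-28,-2.5,0,85],[0,0,0,-28,-2.5,0,85],[0,0,0,-28,-2.5,0,85],[0,0,0,-28,-2.5,0,85],[0,0,0,-28,-2.5,0,85],[0,0,0,-28,-2.5,0,85],[0,0,0,-28,-2.5,0,85],[0,0,0,-28,-2.5,0,85],[0,0,0,-28,-2.5,0,85],[0,0,0,-28,-2.5,0,85],[0,0,0,-28,-2.5,0,85]]'
python3 -m creep '[[0,0,0,-20,-2.5,0,85],[0,0,0,-10,0,0,85],[0,0,0,0,0,0,85],[0,0,0,0,0,0,85]]'
python3 - <<'E'
from h import *
c=capture("wrist");f=foot(c,(447.5,-351),60);print(f)
for q in f:print(tool(np.array([*q[0][:2],177])-state()["eef_pos"]))
E
```

```text
t: 37.6
eef_pos: [455.9, 156.1, 405.2]
ee_rot: [[-0.077, 0.997, 0.004], [0.997, 0.077, 0.001], [0.001, 0.004, -1.0]]
wrist_force: [0.3, 0.4, 0.6]
width: 85.5
grasp_force: 0.0
[(array([448.3, 242.3,  45. ]), 29.607358932495117, np.int32(2592))] [(array([455.2, 156.8,  45. ]), 26.395158767700195, np.int32(2132))]
t: 39.32
eef_pos: [448.8, -393.1, 401.6]
ee_rot: [[-0.077, 0.997, -0.003], [0.997, 0.077, 0.002], [0.003, -0.002, -1.0]]
wrist_force: [0.6, -0.8, -0.0]
width: 85.0
grasp_force: 0.0
t: 39.65
eef_pos: [448.9, -421.6, 402.2]
ee_rot: [[-0.076, 0.997, -0.002], [0.997, 0.076, 0.002], [0.002, -0.002, -1.0]]
wrist_force: [0.7, 0.1, -0.9]
width: 84.9
grasp_force: 0.0
[(array([ 449.2, -350.5,   16. ]), 26.974262237548828, np.int32(2178))]
[ 69.9   5.9 225.7]
```

```bash
python3 -m creep '[[0,0,0,20,1.5,0,85],[0,0,0,24,2,0,85],[0,0,0,20,1.7,10,85],[0,0,0,6,0.5,20,85],[0,0,0,0,0,25,85],[0,0,0,0,0,25,85],[0,0,0,0,0,25,85],[0,0,0,0,0,25,85],[0,0,0,0,0,25,85],[0,0,0,0,0,25,85],[0,0,0,0,0,22,85],[0,0,0,0,0,16,85],[0,0,0,0,0,7.5,85],[0,0,0,0,0,0,85],[0,0,0,0,0,0,85]]'
python3 -m creep '[[0,0,0,0,0,0,50],[0,0,0,0,0,0,40],[0,0,0,0,0,0,40],[0,0,0,0,0,0,40],[0,0,0,0,0,0,40],[0,0,0,0,0,0,40]]' 60
python3 -m creep '[[0,0,0,0,0,-8,40],[0,0,0,0,0,-17,40],[0,0,0,0,0,-17,40],[0,0,0,0,0,-17,40],[0,0,0,0,0,-17,40],[0,0,0,0,0,-17,40],[0,0,0,0,0,-17,40],[0,0,0,0,0,0,40]]' 60
python3 - <<'E'
from h import *
print(tool(np.array([536.8,162.3,207.7])-state()["eef_pos"]))
E
```

```text
t: 40.95
eef_pos: [449.7, -351.2, 178.4]
ee_rot: [[-0.078, 0.997, -0.0], [0.997, 0.078, 0.0], [0.0, -0.0, -1.0]]
wrist_force: [0.2, -0.7, 0.5]
width: 84.8
grasp_force: 0.0
t: 41.45
eef_pos: [449.9, -352.2, 179.9]
ee_rot: [[-0.077, 0.997, 0.002], [0.997, 0.077, -0.001], [-0.001, 0.002, -1.0]]
wrist_force: [-1.4, 2.9, 11.4]
width: 50.7
grasp_force: 60.5
t: 42.12
eef_pos: [450.3, -352.7, 291.9]
ee_rot: [[-0.077, 0.997, 0.005], [0.997, 0.077, -0.004], [-0.004, 0.004, -1.0]]
wrist_force: [0.2, -0.3, 0.5]
width: 50.8
grasp_force: 62.8
[507.2 125.4  82.5]
```

```bash
python3 -m creep '[[0,0,0,13,3,0,40],[0,0,0,26,6.5,0,40],[0,0,0,26,6.5,0,40],[0,0,0,26,6.5,0,40],[0,0,0,26,6.5,0,40],[0,0,0,26,6.5,0,40],[0,0,0,26,6.5,0,40],[0,0,0,26,6.5,0,40],[0,0,0,26,6.5,0,40],[0,0,0,26,6.5,0,40],[0,0,0,26,6.5,0,40],[0,0,0,26,6.5,0,40],[0,0,0,26,6.5,0,40],[0,0,0,26,6.5,0,40],[0,0,0,26,6.5,0,40],[0,0,0,26,6.5,0,40],[0,0,0,26,6.5,0,40],[0,0,0,26,6.5,0,40],[0,0,0,26,6.5,0,40]]'
python3 -m creep '[[0,0,0,16,4,0,40],[0,0,0,9.5,2,0,40],[0,0,0,0,0,0,40],[0,0,0,0,0,0,40],[0,0,0,0,0,0,40]]'
python3 - <<'E'
from h import *
print(tool(np.array([536.8,162.3,207.7])-state()["eef_pos"]))
E
```

```text
t: 43.7
eef_pos: [531.2, 138.6, 287.0]
ee_rot: [[-0.077, 0.997, -0.002], [0.997, 0.077, -0.0], [-0.0, -0.002, -1.0]]
wrist_force: [0.3, -0.2, -0.2]
width: 50.6
grasp_force: 62.7
t: 44.12
eef_pos: [535.6, 162.0, 287.5]
ee_rot: [[-0.077, 0.997, -0.001], [0.997, 0.077, -0.001], [-0.0, -0.001, -1.0]]
wrist_force: [0.2, 0.2, -0.8]
width: 50.4
grasp_force: 62.7
[ 0.3  1.3 79.8]
```

```bash
python3 -m creep '[[0,0,0,0.3,1,12,40],[0,0,0,0,0,15,40],[0,0,0,0,0,15,40],[0,0,0,0,0,15,40],[0,0,0,0,0,10,40],[0,0,0,0,0,5,40],[0,0,0,0,0,0,40],[0,0,0,0,0,0,40]]'
python3 -m creep '[[0,0,0,0,0,1.5,40],[0,0,0,0,0,1.5,40],[0,0,0,0,0,1,40],[0,0,0,0,0,1,40],[0,0,0,0,0,1,40],[0,0,0,0,0,0,40],[0,0,0,0,0,0,40]]'
```

```text
t: 44.78
eef_pos: [537.2, 162.9, 215.9]
ee_rot: [[-0.076, 0.997, -0.0], [0.997, 0.076, -0.0], [-0.0, -0.0, -1.0]]
wrist_force: [1.2, 0.5, -1.1]
width: 50.5
grasp_force: 62.7
t: 45.37
eef_pos: [537.1, 163.2, 210.0]
ee_rot: [[-0.077, 0.997, 0.0], [0.997, 0.077, 0.0], [0.0, 0.0, -1.0]]
wrist_force: [-0.0, 0.4, 0.1]
width: 50.6
grasp_force: 62.7
```

```bash
python3 -m creep '[[0,0,0,0,0,1,40],[0,0,0,0,0,0.3,40],[0,0,0,0,0,0,40],[0,0,0,0,0,0,56],[0,0,0,0,0,0,62],[0,0,0,0,0,0,64],[0,0,0,0,0,0,64],[0,0,0,0,0,0,64],[0,0,0,0,0,-6,64],[0,0,0,0,0,-15,64],[0,0,0,0,0,-25,85],[0,0,0,0,0,-25,85],[0,0,0,0,0,-25,85],[0,0,0,0,0,-25,85],[0,0,0,0,0,-25,85],[0,0,0,0,0,-25,85],[0,0,0,0,0,-25,85],[0,0,0,0,0,0,85],[0,0,0,0,0,0,85]]'
python3 - <<'E'
from h import *
c=capture("wrist");print(foot(c,(448.5,241.8),30,45),foot(c,(455,156.1),30,45),foot(c,(536.8,162.3),30,45))
E
python3 -m creep '[[0,0,0,-14,0,0,85],[0,0,0,-28,0,0,85],[0,0,0,-28,0,0,85],[0,0,0,-28,0,0,85],[0,0,0,-28,0,0,85],[0,0,0,-28,0,0,85],[0,0,0,-28,0,0,85],[0,0,0,-28,0,0,85],[0,0,0,-28,0,0,85],[0,0,0,-28,0,0,85],[0,0,0,-28,0,0,85],[0,0,0,-28,0,0,85],[0,0,0,-28,0,0,85],[0,0,0,-28,0,0,85],[0,0,0,-28,0,0,85],[0,0,0,-28,0,0,85],[0,0,0,-28,0,0,85],[0,0,0,-28,0,0,85],[0,0,0,-28,0,0,85],[0,0,0,-28,0,0,85]]'
python3 -m creep '[[0,0,0,-18,2,0,85],[0,0,0,-8,0,0,85],[0,0,0,0,0,0,85],[0,0,0,0,0,0,85]]'
python3 - <<'E'
from h import *
c=capture("wrist");f=foot(c,(583.5,-350),60);print(f)
for q in f:print(tool(np.array([*q[0][:2],177])-state()["eef_pos"]))
E
```

```text
t: 46.95
eef_pos: [537.3, 163.2, 406.7]
ee_rot: [[-0.077, 0.997, 0.004], [0.997, 0.077, 0.001], [0.001, 0.004, -1.0]]
wrist_force: [-0.5, -0.6, -1.0]
width: 84.9
grasp_force: 0.0
[(array([449.1, 243.1,  45. ]), 30.43895149230957, np.int32(2631))] [(array([454.8, 156.2,  45. ]), 26.941600799560547, np.int32(2157))] [(array([536.6, 164.5,  45. ]), 26.175464630126953, np.int32(2127))]
t: 48.67
eef_pos: [578.1, -383.1, 402.7]
ee_rot: [[-0.077, 0.997, -0.003], [0.997, 0.077, 0.002], [0.002, -0.003, -1.0]]
wrist_force: [1.1, -0.9, -0.1]
width: 85.3
grasp_force: 0.0
t: 49.0
eef_pos: [582.5, -406.8, 403.3]
ee_rot: [[-0.076, 0.997, -0.002], [0.997, 0.076, 0.002], [0.002, -0.002, -1.0]]
wrist_force: [0.3, 1.0, 0.3]
width: 85.0
grasp_force: 0.0
[(array([ 583.8, -350.6,   16. ]), 26.708696365356445, np.int32(2084))]
[ 55.    5.7 226.8]
```

```bash
python3 - <<'E'
from h import *
t=capture("top");s=capture("scene");w=capture("wrist")
print(ray(t,438,163,85),ray(t,435,176,0),ray(s,140,193,85),proj(w,[640,-405,85]))
save(w,"w5.png")
E
```

```text
[ 664.7 -400.9   85. ] [ 647.3 -419.3    0. ] [ 657.3 -401.7   85. ] [[344.  201.5]]
```

View pics/w5.png

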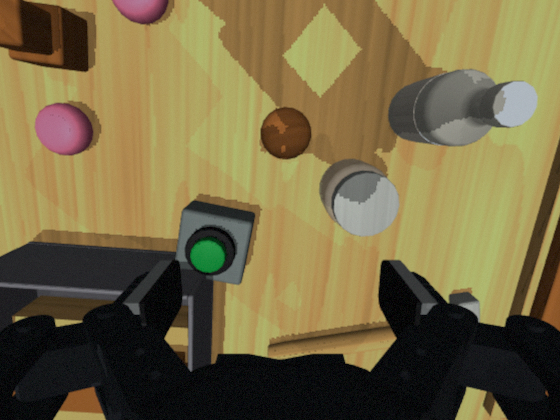

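The pink buns at (140,5) and (63,128) stay. The brown foot is at (286,133), and the jar lid at (366,202) puts the jar near (659,−405). To keep the gripper body clear of the jar I'll turn 45° before descending.

```bash
python3 -m creep '[[0,0,0,20,2,0,85],[0,0,0,24,2,0,85],[0,0,0,12,1.7,0,85],[0,0,-0.1,0,0,0,85],[0,0,-0.12,0,0,0,85],[0,0,-0.12,0,0,0,85],[0,0,-0.12,0,0,0,85],[0,0,-0.12,0,0,0,85],[0,0,-0.12,0,0,0,85],[0,0,-0.08,0,0,0,85],[0,0,0,0,0,0,85],[0,0,0,0,0,0,85]]'
python3 - <<'E'
from h import *
print(tool(np.array([583.8,-350.6,177])-state()["eef_pos"]))
E
```

```text
t: 50.2
eef_pos: [584.6, -350.3, 405.0]
ee_rot: [[-0.755, 0.656, 0.0], [0.656, 0.755, -0.0], [-0.0, -0.0, -1.0]]
wrist_force: [0.7, -0.4, -1.3]
width: 85.0
grasp_force: 0.0
[  0.5  -0.8 228. ]
```

```bash
python3 -m creep '[[0,0,0,0.5,-0.8,15,85],[0,0,0,0,0,25,85],[0,0,0,0,0,25,85],[0,0,0,0,0,25,85],[0,0,0,0,0,25,85],[0,0,0,0,0,25,85],[0,0,0,0,0,25,85],[0,0,0,0,0,25,85],[0,0,0,0,0,20,85],[0,0,0,0,0,12,85],[0,0,0,0,0,6,85],[0,0,0,0,0,0,85],[0,0,0,0,0,0,85]]'
python3 -m creep '[[0,0,0,0,0,0,50],[0,0,0,0,0,0,40],[0,0,0,0,0,0,40],[0,0,0,0,0,0,40],[0,0,0,0,0,0,40],[0,0,0,0,0,0,40]]' 60
python3 -m creep '[[0,0,0,0,0,-8,40],[0,0,0,0,0,-17,40],[0,0,0,0,0,-17,40],[0,0,0,0,0,-17,40],[0,0,0,0,0,-17,40],[0,0,0,0,0,-17,40],[0,0,0,0,0,-17,40],[0,0,0.06,0,0,0,40],[0,0,0.1,0,0,0,40],[0,0,0.12,0,0,0,40],[0,0,0.12,0,0,0,40],[0,0,0.12,0,0,0,40],[0,0,0.12,0,0,0,40],[0,0,0.08,0,0,0,40],[0,0,0.06,0,0,0,40],[0,0,0,0,0,0,40],[0,0,0,0,0,0,40]]' 60
python3 - <<'E'
from h import *
s=state();print(np.arctan2(s["ee_rot"][1,0],s["ee_rot"][0,0]),tool(np.array([618.5,168.6,207.7])-s["eef_pos"]))
E
```

```text
t: 51.28
eef_pos: [584.0, -351.2, 177.4]
ee_rot: [[-0.756, 0.655, 0.001], [0.655, 0.756, -0.001], [-0.001, 0.0, -1.0]]
wrist_force: [-0.4, -0.4, -0.7]
width: 84.7
grasp_force: 0.0
t: 51.78
eef_pos: [584.1, -351.3, 178.6]
ee_rot: [[-0.756, 0.655, 0.002], [0.655, 0.756, -0.001], [-0.002, 0.0, -1.0]]
wrist_force: [-1.8, 0.3, 7.6]
width: 50.9
grasp_force: 62.0
t: 53.2
eef_pos: [583.6, -351.0, 287.4]
ee_rot: [[-0.079, 0.997, 0.001], [0.997, 0.079, -0.0], [-0.0, 0.001, -1.0]]
wrist_force: [1.1, 0.4, -0.7]
width: 50.6
grasp_force: 62.7
1.6496598484983571 [515.2  75.7  79.5]
```

```bash
python3 -m creep '[[0,0,0,13,2,0,40],[0,0,0,26,3.8,0,40],[0,0,0,26,3.8,0,40],[0,0,0,26,3.8,0,40],[0,0,0,26,3.8,0,40],[0,0,0,26,3.8,0,40],[0,0,0,26,3.8,0,40],[0,0,0,26,3.8,0,40],[0,0,0,26,3.8,0,40],[0,0,0,26,3.8,0,40],[0,0,0,26,3.8,0,40],[0,0,0,26,3.8,0,40],[0,0,0,26,3.8,0,40],[0,0,0,26,3.8,0,40],[0,0,0,26,3.8,0,40],[0,0,0,26,3.8,0,40],[0,0,0,26,3.8,0,40],[0,0,0,26,3.8,0,40],[0,0,0,26,3.8,0,40]]'
python3 -m creep '[[0,0,0,20,3,0,40],[0,0,0,13.5,2.3,0,40],[0,0,0,0,0,0,40],[0,0,0,0,0,0,40],[0,0,0,0,0,0,40]]'
python3 - <<'E'
from h import *
print(tool(np.array([618.5,168.6,207.7])-state()["eef_pos"]))
E
```

```text
t: 54.78
eef_pos: [616.1, 136.1, 286.9]
ee_rot: [[-0.079, 0.997, -0.0], [0.997, 0.079, 0.0], [0.0, -0.0, -1.0]]
wrist_force: [0.2, 0.2, -0.8]
width: 51.0
grasp_force: 62.7
t: 55.2
eef_pos: [619.2, 167.3, 286.6]
ee_rot: [[-0.077, 0.997, -0.001], [0.997, 0.077, -0.0], [-0.0, -0.001, -1.0]]
wrist_force: [-0.1, -0.4, -1.1]
width: 50.6
grasp_force: 62.7
[ 1.4 -0.5 78.9]
```

```bash
python3 -m creep '[[0,0,0,1,-0.5,12,40],[0,0,0,0,0,15,40],[0,0,0,0,0,15,40],[0,0,0,0,0,15,40],[0,0,0,0,0,10,40],[0,0,0,0,0,5,40],[0,0,0,0,0,0,40],[0,0,0,0,0,0,40]]'
python3 -m creep '[[0,0,0,0,0,1.5,40],[0,0,0,0,0,1.5,40],[0,0,0,0,0,1,40],[0,0,0,0,0,1,40],[0,0,0,0,0,1,40],[0,0,0,0,0,0,40],[0,0,0,0,0,0,40]]'
```

```text
t: 55.87
eef_pos: [619.1, 168.6, 214.6]
ee_rot: [[-0.077, 0.997, -0.0], [0.997, 0.077, -0.0], [-0.0, -0.0, -1.0]]
wrist_force: [0.4, -0.0, -0.0]
width: 50.7
grasp_force: 62.7
t: 56.45
eef_pos: [618.9, 168.8, 208.7]
ee_rot: [[-0.077, 0.997, 0.0], [0.997, 0.077, 0.0], [0.0, 0.0, -1.0]]
wrist_force: [0.2, -0.5, -0.7]
width: 50.5
grasp_force: 62.7
```

```bash
python3 -m creep '[[0,0,0,0,0,1,40],[0,0,0,0,0,0.3,40],[0,0,0,0,0,0,40],[0,0,0,0,0,0,56],[0,0,0,0,0,0,62],[0,0,0,0,0,0,64],[0,0,0,0,0,0,64],[0,0,0,0,0,0,64],[0,0,0,0,0,-6,64],[0,0,0,0,0,-15,64],[0,0,0,0,0,-25,85],[0,0,0,0,0,-25,85],[0,0,0,0,0,-25,85],[0,0,0,0,0,-25,85],[0,0,0,0,0,-25,85],[0,0,0,0,0,-25,85],[0,0,0,0,0,-25,85],[0,0,0,0,0,0,60],[0,0,0,0,0,0,0]]'
python3 -m creep '[[0,0,0,-14,0,0,0],[0,0,0,-28,-5,0,0],[0,0,0,-28,-5,0,0],[0,0,0,-28,-5,0,0],[0,0,0,-28,-5,0,0],[0,0,0,0,0,0,0],[0,0,0,0,0,0,0]]'
python3 - <<'E'
from h import *
c=capture("wrist");W=[(448.5,241.8),(455,156.1),(536.8,162.3),(618.5,168.6)]
for w in W:print(w,foot(c,w,30,45))
save(c,"w6.png")
for n in("scene","top"):
  c=capture(n)
  for q in foot(c,(500,-100),500):
    if 4<q[1]<14: print(n,*q)
E
```

```text
t: 58.03
eef_pos: [619.1, 168.8, 406.6]
ee_rot: [[-0.077, 0.997, 0.005], [0.997, 0.077, 0.001], [0.001, 0.005, -1.0]]
wrist_force: [0.0, 0.2, -0.5]
width: 63.1
grasp_force: 0.0
t: 58.62
eef_pos: [608.1, 39.6, 402.3]
ee_rot: [[-0.074, 0.997, -0.002], [0.997, 0.074, -0.0], [0.0, -0.002, -1.0]]
wrist_force: [0.0, -0.6, -0.3]
width: 0.4
grasp_force: 0.0
(448.5, 241.8) []
(455, 156.1) [(array([453.5, 157.4,  45. ]), 33.76954650878906, np.int32(3091))]
(536.8, 162.3) [(array([536.6, 165.5,  45. ]), 33.21404266357422, np.int32(3044))]
(618.5, 168.6) [(array([618.5, 169.1,  45. ]), 32.20942687988281, np.int32(2968))]
scene [-222.1 -827.3   16. ] 5.852449893951416 53
scene [-766.2  547.8   16. ] 10.322145462036133 136
scene [  11.9 -847.9   16. ] 5.2001800537109375 52
scene [ 301.4 -308.9   16. ] 6.324655532836914 98
scene [ 333.8 -291.1   16. ] 9.403658866882324 104
scene [435.6 151.6  16. ] 8.602425575256348 219
scene [430.7 239.6  16. ] 8.734331130981445 223
scene [520.  159.5  16. ] 8.748117446899414 235
scene [501.  198.2  16. ] 9.192488670349121 84
scene [603.2 164.8  16. ] 9.033002853393555 246
top [449.1 250.7  16. ] 9.0244722366333 231
top [ 347.9 -283.2   16. ] 11.67342472076416 248
```

View pics/w6.png

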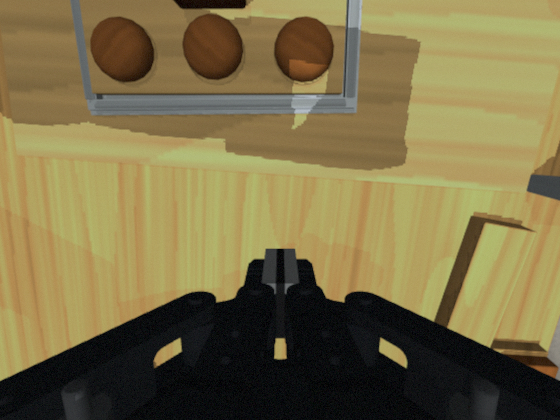

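All four feet sit in their wells: (122,49), (213,46) and (303,48) here, and the fourth was checked earlier. Now the button.

```bash
python3 -m creep '[[0,0,0,-14,-3.5,0,0],[0,0,0,-29,-7.2,0,0],[0,0,0,-29,-7.2,0,0],[0,0,0,-29,-7.2,0,0],[0,0,0,-29,-7.2,0,0],[0,0,0,-29,-7.2,0,0],[0,0,0,-29,-7.2,0,0],[0,0,0,-29,-7.2,0,0],[0,0,0,-29,-7.2,0,0],[0,0,0,-29,-7.2,0,0],[0,0,0,-29,-7.2,0,0],[0,0,0,-29,-7.2,0,0],[0,0,0,-29,-7.2,0,0],[0,0,0,-29,-7.2,0,0],[0,0,0,-29,-7.2,0,0],[0,0,0,-29,-7.2,0,0],[0,0,0,-29,-7.2,0,0],[0,0,0,-29,-7.2,0,0],[0,0,0,-14,-3.5,0,0]]'
python3 -m creep '[[0,0,0,0,0,0,0],[0,0,0,0,0,0,0],[0,0,0,0,0,0,0],[0,0,0,0,0,0,0]]'
python3 - <<'E'
from h import *
for n in("wrist","scene","top"):
  c=capture(n)
  for b in blobs(c,(45,120,40),(80,255,255),15): print(n,b[0],b[1],[ray(c,*b[0],z)[:2] for z in(50,58,66)])
print(nl:=__import__("cell").nose_length, state()["eef_pos"])
E
```

```text
t: 60.35
eef_pos: [518.9, -490.6, 403.1]
ee_rot: [[-0.076, 0.997, -0.0], [0.997, 0.076, -0.001], [-0.001, -0.0, -1.0]]
wrist_force: [-1.0, 0.2, -0.3]
width: -0.2
grasp_force: 0.0
t: 60.68
eef_pos: [520.2, -486.3, 403.4]
ee_rot: [[-0.078, 0.997, -0.0], [0.997, 0.078, 0.001], [0.001, -0.0, -1.0]]
wrist_force: [-1.0, 0.3, 0.3]
width: -0.2
grasp_force: 0.0
wrist [275.7 180.9] 1147 [array([ 515. , -477.6]), array([ 515. , -476.2]), array([ 515. , -474.9])]
scene [142.9 154.9] 86 [array([ 505.9, -484.6]), array([ 510.6, -480.1]), array([ 515.3, -475.6])]
top [466.  219.7] 129 [array([ 515.2, -478.4]), array([ 514.3, -475.2]), array([ 513.4, -472.1])]
173.4 [ 520.2 -486.7  403.6]
```

```bash
python3 -m creep '[[0,0,0,11,-4.5,10,0],[0,0,0,0,0,25,0],[0,0,0,0,0,25,0],[0,0,0,0,0,25,0],[0,0,0,0,0,25,0],[0,0,0,0,0,20,0],[0,0,0,0,0,15,0],[0,0,0,0,0,8,0],[0,0,0,0,0,4,0],[0,0,0,0,0,0,0]]'
python3 -m creep '[[0,0,0,0,0,3,0],[0,0,0,0,0,3,0],[0,0,0,0,0,3,0],[0,0,0,0,0,3,0],[0,0,0,0,0,0,0]]'
```

```text
t: 61.67
eef_pos: [514.5, -477.1, 246.2]
ee_rot: [[-0.077, 0.997, -0.0], [0.997, 0.077, 0.0], [0.0, -0.0, -1.0]]
wrist_force: [-0.7, 0.5, 0.7]
width: 0.2
grasp_force: 0.0
t: 62.08
eef_pos: [514.8, -477.6, 235.0]
ee_rot: [[-0.077, 0.997, 0.002], [0.997, 0.077, -0.001], [-0.002, 0.001, -1.0]]
wrist_force: [0.5, -1.3, 4.1]
width: -0.1
grasp_force: 2.3
```

```bash
python3 -m creep '[[0,0,0,0,0,1.5,0],[0,0,0,0,0,1.5,0],[0,0,0,0,0,0,0]]'
python3 -m creep '[[0,0,0,0,0,1.5,0],[0,0,0,0,0,1.5,0],[0,0,0,0,0,0,0]]'
python3 -m creep '[[0,0,0,0,0,1,0],[0,0,0,0,0,1,0],[0,0,0,0,0,0,0]]'
```

```text
t: 62.33
eef_pos: [514.9, -477.7, 234.3]
ee_rot: [[-0.077, 0.997, 0.002], [0.997, 0.077, -0.001], [-0.002, 0.001, -1.0]]
wrist_force: [-2.7, 2.9, 17.3]
width: 0.2
grasp_force: 8.9
t: 62.58
eef_pos: [515.0, -477.7, 233.9]
ee_rot: [[-0.077, 0.997, 0.002], [0.997, 0.077, -0.002], [-0.002, 0.002, -1.0]]
wrist_force: [-8.3, 8.4, 35.8]
width: -0.1
grasp_force: 17.9
t: 62.83
eef_pos: [515.0, -477.8, 233.7]
ee_rot: [[-0.077, 0.997, 0.002], [0.997, 0.077, -0.002], [-0.002, 0.002, -1.0]]
wrist_force: [-11.5, 11.7, 47.0]
width: -0.2
grasp_force: 23.9
```

```bash
for i in 1; do python3 -m creep '[[0,0,0,0,0,-4,0],[0,0,0,0,0,-2,0],[0,0,0,0,0,0,0]]'; python3 -m creep '[[0,0,0,0,0,-2,0],[0,0,0,0,0,0,0]]'; python3 -m creep '[[0,0,0,0,0,-2,0],[0,0,0,0,0,0,0]]'; python3 -m creep '[[0,0,0,0,0,-2,0],[0,0,0,0,0,0,0]]'; done | grep -E "eef|wrist"
```

```text
eef_pos: [514.8, -477.5, 234.4]
wrist_force: [0.7, -0.4, 10.4]
eef_pos: [514.8, -477.6, 235.6]
wrist_force: [2.1, -1.9, 4.4]
eef_pos: [514.7, -477.5, 237.0]
wrist_force: [2.0, -1.3, 4.0]
eef_pos: [514.4, -477.2, 238.5]
wrist_force: [1.2, -1.4, 2.6]
```

```bash
python3 -m creep '[[0,0,0,0,0,-10,0],[0,0,0,0,0,-25,0],[0,0,0,0,0,-25,0],[0,0,0,0,0,-25,0],[0,0,0,0,0,-25,0],[0,0,0,0,0,-25,0],[0,0,0,0,0,-20,0],[0,0,0,0,0,0,0],[0,0,0,0,0,0,0],[0,0,0,0,0,0,0]]'
python3 - <<'E'
from h import *
for n in("scene","top"):
  c=capture(n)
  for w in[(448.5,241.8),(455,156.1),(536.8,162.3),(618.5,168.6)]: print(n,w,[q[:2] for q in foot(c,w,8,45)])
from cell import close_job
print(close_job())
E
```

```text
t: 64.42
eef_pos: [513.9, -476.7, 392.1]
ee_rot: [[-0.077, 0.997, -0.002], [0.997, 0.077, 0.002], [0.002, -0.002, -1.0]]
wrist_force: [-0.8, -0.1, -0.5]
width: -0.1
grasp_force: 0.0
scene (448.5, 241.8) [(array([447.6, 240.8,  45. ]), 8.30945110321045)]
scene (455, 156.1) [(array([454.4, 154.6,  45. ]), 8.329614639282227)]
scene (536.8, 162.3) [(array([536.2, 163.2,  45. ]), 8.52522087097168)]
scene (618.5, 168.6) [(array([619. , 167.4,  45. ]), 8.94388198852539)]
top (448.5, 241.8) [(array([446.8, 245.6,  45. ]), 8.87213134765625)]
top (455, 156.1) [(array([453. , 159.5,  45. ]), 8.862701416015625)]
top (536.8, 162.3) [(array([535.3, 166.8,  45. ]), 8.918195724487305)]
top (618.5, 168.6) [(array([617.3, 171.3,  45. ]), 8.869242668151855)]
the job is handed in; nothing more can be done
None
```

I seated and latched the board, put all four loose brown feet in wells (the only ones I found), pressed the start button to its stop and handed the job in at about 64 s; the judge's verdict was not returned.

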